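Tip a tube-block adaptor over a fence edge and lock it on the shaker

ROBOT

A 6-joint arm with a two-finger parallel gripper is mounted at the origin on the work surface. World frame = base frame: x ahead of the robot, y to its left, z up, the work surface at z = 0. Lengths are in m, angles in rad, forces in N, time in s.
With the tool pointing down it reaches from about 0.3 to 0.775 m from the base axis. Payload 14.6 kg.
Tool frame: the origin (TCP) lies between the finger pads; the fingertips stand 8 mm ahead of it and the grasp point (between the pads) lies 11 mm behind it; z points along the fingers, y is the direction in which the jaws open and shut (so a half turn about z gives the same grasp; the last joint's range is limited). The gripper opens to 94 mm and grips with 3 to 60 N. Pads are 16 mm wide; open, the fingers measure 119 mm over their backs; the gripper's body (75 mm by 177 mm) begins 78 mm behind the grasp point.
Start: joints at [-1.2, 0.3, 1.521, -0, 1.321, -0.067], TCP at [0.233, -0.498, 0.213] pointing down, gripper open.
Joint ranges: [-3.03, 3.03], [-0.79, 2.21], [0.23, 2.52], [-1.04, 4.18], [0, 3.07], [-2.55, 2.55]. Speed limits (rad/s): [2.22, 2.22, 2.57, 3.14, 3.14, 3.14].

INTERFACE

Orientations are given as [roll, pitch, yaw] about the fixed x, y, z axes, in that order (R = Rz(yaw) Ry(pitch) Rx(roll)).
In Python, from station import ctrl, viewer, workorder gives the robot as it stands.
- The arm moves only by the tool play_rows, never from a script. Its argument "commands" is a list of rows, each an object of numbers: "dx", "dy", "dz": the shift along the tool's x, y, z in m; "ax", "ay", "az": the turn, a rotation vector about the tool's x, y, z in degrees. In form: [{"dx": .., "dy": .., "dz": .., "ax": .., "ay": .., "az": ..}, ...]. A call has exactly 5 rows; each row shifts and turns the pose as measured when the row begins, along the tool's axes as they then stand; what a row does not reach is not made up. A row lasts 1/12 s, in which the tool goes at most 41.7 mm and 7.16 degrees, less where a joint would pass 70% of its speed; a pose out of reach is approached as far as the arm can. A call with a gripper value outside its range is refused whole. "claw" is the opening, from 0 (shut) to 1 (fully open), set as the call begins (left out, the last holds). The fingers move at their own pace and stop on an object; "squeeze" is the grip in N (left out, the last holds). Time passes only in rows, so rows that do not move let the fingers close, or fill a call up. It gives the time, the measured TCP pose, the force and the opening at its end, in the units of the state.
- ctrl.get_obs(): the state, without advancing time (a new reading comes with each control period).
- viewer.camera(name): name is "side" or "top"; returns the picture (480x640x3 uint8, red, green, blue); there is no depth.
- viewer.camera_model(name): a dict with "K" (3x3 intrinsics, pixels), "dist_coeffs" ([k1, k2, p1, p2, k3] as OpenCV has them; the pictures are not rectified), "pose" (4x4, takes a point from camera to world coordinates). Camera axes: x right, y down, z forward; pixel columns grow to the right and rows downward; lengths in m; the calibration is good to about 2 mm. A picture is of the moment at which its call begins. camera_model takes no time and is no camera call.
- workorder.hand_in(): hands the job in, once; it reports no verdict.
The state is a dict: "time_s": time; "qpos": joint angles; "joint_vel": joint speeds; "tau": joint torques, N m; "ee_pos": TCP position; "eef_rot": TCP orientation; "force": force on the tool from outside, world axes, zero at the start; "moment": the same for the moment, N m; "grip_width": finger opening in m.
Only numpy, scipy, OpenCV 4.12 (cv2) and the standard library are available. Lean on these libraries where they do the work, as an engineer would, in place of code of your own. Each camera call takes 0.05 s, during which the arm holds its last target. There are 200 camera calls.

TASK

The aluminium tube-block adaptor stands on its end on the bench. Move it so that it stands upright with its base plate against the middle of the steel front edge of the low grey board and let go; then push it over that edge so that it lies, base plate down, on the board with its foot end still sticking out over the edge, and let go again. Take it by its block, fit the keyhole in its plate down over the headed stud on the shaker, slide it towards the robot until the stud is home at the end of the slot and leave it flat and square on the platform, without disturbing anything else on the bench.

Things in the scene. Friction and masses are not known exactly. Their poses are not given: they have to be found in the camera images.
- adaptor_centre (a point): Middle of the loose adaptor's 150 x 64 x 50 mm envelope. z: along its length, foot end 75 mm below, keyhole end 75 mm above. x: out of the base plate's bare underside (at +25 mm; plate's inner face at +15, wells' face at -25). y: across. Starts standing, z up, wells towards the robot; lying on its base plate x points down. Centre of mass 20 mm towards the foot.
- adaptor_slot (a point): Centre of the slot's closed end at the plate's underside: (25, 0, 61) mm in adaptor_centre axes, same directions. The keyhole goes through the 10 mm plate: an eight-sided opening 24 mm across, centred 24 mm from here towards the foot, and a slot 11 mm wide from it to here, ending 5.5 mm beyond.
- fence (a point): Middle of the top front edge of the low fixed board, a grey slab 180 deep x 200 wide x 14 mm high on the bench; a steel strip marks this edge, which faces the robot. x: level, into the board, square to the edge; y: along the edge (+-100 mm); z up. The point is 14 mm above the bench.
- stud (a point): Axis of the headed stud at platform height, 90 mm above the bench. Shank 8 mm, head 18 mm diameter, 13 to 18 mm above the platform. Shaker: fixed white box, square steel platform 220 mm; stud 55 mm beyond its centre. x: level, to the far side; y across; z up. Keyhole end goes to the far side; opening over the head, then slide 24 mm along -x to lock.
- adaptor: The loose aluminium adaptor, 0.5 to 0.8 kg: base plate 150 x 64 x 10 mm with a solid block 95 long x 60 wide x 40 mm deep on it, flush with its foot end, two rows of four dark tube wells in the block's face; the last 55 mm is bare plate with the keyhole. Origin at the middle of the foot end, axes as adaptor_centre.
- bottle_a: Bystander: glass bottle with blue cap, 72 mm diameter, 120 mm high; origin at its base.
- bottle_b: Bystander: glass bottle with blue cap, 60 mm diameter, 100 mm high; origin at its base.
- rack_red: Bystander: red tube rack 50 x 90 x 45 mm; origin at its base.
- rack_green: Bystander: green tube rack 70 x 100 x 30 mm, between board and shaker; origin at its base.
- jar: Bystander: white jar 60 mm diameter, 60 mm high; origin at its base.
- dishes: Bystander: clear stack of culture dishes 92 mm diameter, 30 mm high; origin at its base.
Things that resemble listed ones, but are neither listed nor needed, are in the scene too. Leave any brown or orange look-alike of the adaptor alone.

How it is judged:
On the way, in this order (a step that is already met when the one before it is completed fails the run):
1. the adaptor stands upright and still on the bench, base plate against the fence edge (gap under 6 mm, square within 0.12 rad, within 65 mm of the edge's middle), and is let go (angle between adaptor_centre's own z axis and vertical below 0.06 rad and height (world z) of adaptor_centre below 0.079 m and x of adaptor_centre in the frame of fence between -0.031 and -0.02 m and y of adaptor_centre in the frame of fence between -0.065 and 0.065 m and angle between the x axis of adaptor_centre and the x axis of fence, either way round below 0.12 rad and contact force between the fingers and adaptor below 0.05 N and linear speed of adaptor below 0.02 m/s and angular speed of adaptor below 0.1 rad/s), for 0.2 s.
2. the adaptor lies at rest base plate down on the board, foot end sticking out over the fence edge (by 1 to 45 mm), and is let go (angle between adaptor_centre's own x axis and vertical above 3.07 rad and z of adaptor_centre in the frame of fence between 0.021 and 0.029 m and x of adaptor_centre in the frame of fence between 0.03 and 0.074 m and y of adaptor_centre in the frame of fence between -0.08 and 0.08 m and contact force between the fingers and adaptor below 0.05 N and linear speed of adaptor below 0.02 m/s and angular speed of adaptor below 0.1 rad/s), for 0.2 s.
At the end, for the whole second after the job is handed in: The adaptor lies flat (within 0.05 rad) and at rest on the shaker's platform, the end of its slot within 6 mm of the stud's axis and its underside within 3 mm of the platform's top (so the head locks it), its length square with the platform within 0.15 rad, block towards the robot; it is released (horizontal distance between adaptor_slot and stud below 0.006 m and z of adaptor_slot in the frame of stud between -0.003 and 0.003 m and angle between adaptor_centre's own x axis and vertical above 3.09 rad and angle between the z axis of adaptor_centre and the x axis of stud, either way round below 0.15 rad and x of adaptor_centre in the frame of stud below 0 m and contact force between the fingers and adaptor below 0.05 N and linear speed of adaptor below 0.02 m/s and angular speed of adaptor below 0.1 rad/s); the robot touches nothing.
It fails at once if another thing on the bench pushed more than 30 mm (distance of any of bottle_a, bottle_b, rack_red, rack_green, jar, dishes from where it was at the start of the episode above 0.03 m).
It fails at once if another thing on the bench tipped over (angle between any of bottle_a, bottle_b, rack_red, rack_green, jar, dishes's own z axis and vertical above 0.35 rad).
It also fails if it takes over 70 s, if anything falls off the work surface, if the arm or the gripper's body presses on something with over 40 N, if the wrist force passes 120 N, or if a joint passes its speed limit or range.

## Working session

There is one attempt and no reset: what is moved stays moved. The work goes in short steps, Python scripts to look and compute and a tool call to move; the robot and the scene stay as the last step left them, time stands still between calls to the robot, and variables do not carry over. Pictures are saved under pics/ and viewed, about 8 in all and at most 12, crops included, and the job is handed in when it is done.

Besides the shell and the picture viewer there is one more tool, called after "Call:" as a command line: name --argument value ..., lists and objects as JSON in quotes. play_rows: Moves the arm, as the interface text tells. Its arguments: {"type":"object","properties":{"commands":{"type":"array","items":{"type":"object","properties":{"dx":{"type":"number"},"dy":{"type":"number"},"dz":{"type":"number"},"ax":{"type":"number"},"ay":{"type":"number"},"az":{"type":"number"}}}},"claw":{"type":"number"},"squeeze":{"type":"number"}},"required":["commands"]}

```bash
mkdir -p pics; ls; cat > h.py <<'E'
import numpy as np, cv2
from station import ctrl, viewer, workorder
from scipy.spatial.transform import Rotation as R
def shot(n,f=None):
    im=viewer.camera(n)
    if f: cv2.imwrite(f,im[:,:,::-1])
    return im
def ray(n,p):
    m=viewer.camera_model(n);T=np.array(m['pose'])
    u=cv2.undistortPoints(np.array(p,float).reshape(-1,1,2),np.array(m['K']),np.array(m['dist_coeffs'])).reshape(-1,2)
    d=np.c_[u,np.ones(len(u))]@T[:3,:3].T
    return T[:3,3],d
def onz(n,p,z):
    o,d=ray(n,p); return o+d*((z-o[2])/d[:,2])[:,None]
def proj(n,P):
    m=viewer.camera_model(n);T=np.linalg.inv(np.array(m['pose']))
    return cv2.projectPoints(np.array(P,float).reshape(-1,1,3),cv2.Rodrigues(T[:3,:3])[0],T[:3,3],np.array(m['K']),np.array(m['dist_coeffs']))[0].reshape(-1,2)
E
python3 - <<'E'
from h import *
shot('top','pics/t0.png');shot('side','pics/s0.png')
o=ctrl.get_obs();print(o)
for n in('top','side'):print(np.round(viewer.camera_model(n)['pose'],3),viewer.camera_model(n)['K'])
E
```

```text
pics
{'time_s': 0.1, 'qpos': array([-1.19962010e+00,  3.00480428e-01,  1.52150999e+00, -1.54086033e-06,
        1.32071512e+00, -6.66148791e-02]), 'joint_vel': array([ 0.00060813,  0.00049303, -0.00225418, -0.00125564,  0.00163225,
        0.00046186]), 'tau': array([-3.92265538e-04, -5.32644904e+01, -3.53285122e+01,  7.08403392e-02,
        2.34514161e-02, -6.59859325e-05]), 'ee_pos': array([ 0.23307341, -0.497921  ,  0.21291128]), 'eef_rot': array([-3.14048214e+00, -7.25906656e-05,  4.37791445e-01]), 'force': array([ 0.29030692,  0.22151857, -0.49752835]), 'moment': array([-0.00900857, -0.02373631,  0.03111686]), 'grip_width': 0.09415693568169449}
[[-1.00e-03 -9.82e-01  1.87e-01  2.84e-01]
 [-1.00e+00  2.00e-03  3.00e-03 -1.10e-02]
 [-4.00e-03 -1.87e-01 -9.82e-01  1.42e+00]
 [ 0.00e+00  0.00e+00  0.00e+00  1.00e+00]] [[565.79629143   0.         319.59411131]
 [  0.         565.79629143 237.38909293]
 [  0.           0.           1.        ]]
[[-0.994 -0.059  0.092  0.435]
 [-0.11   0.589 -0.801  0.842]
 [-0.007 -0.806 -0.592  0.722]
 [ 0.     0.     0.     1.   ]] [[529.11816869   0.         324.56942518]
 [  0.         529.11816869 234.46429367]
 [  0.           0.           1.        ]]
```

View pics/t0.png

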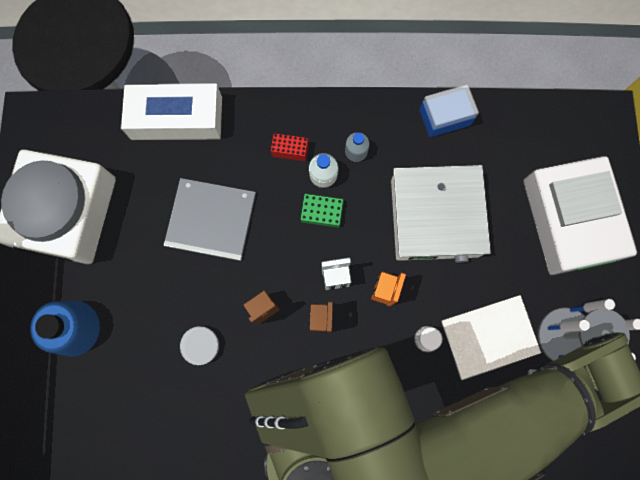

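View pics/s0.png

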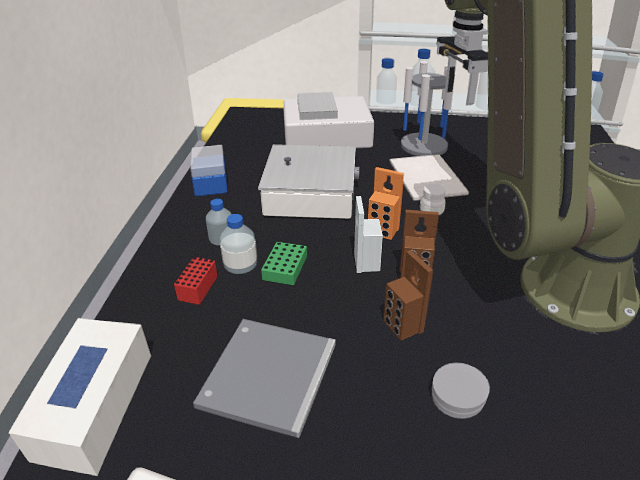

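Two pictures viewed. In the top view the candidates are the silver standing piece (337,274), orange (389,288), and brown (261,306) and (321,317). Only the silver one is bare aluminium, so it is the adaptor. The fence strip runs (164,243) to (240,259), and the stud is at (441,187).

```bash
python3 - <<'E'
from h import *
t=cv2.imread('pics/t0.png');s=cv2.imread('pics/s0.png')
def rs(a,w,h):return cv2.resize(a,(w,h),interpolation=cv2.INTER_CUBIC)
A=rs(t[245:305,300:380],400,300) #x5
B=rs(t[165:275,150:270],400,300)
B=rs(t[170:270,155:265],400,300)
C=rs(t[155:275,380:500],400,300)
D=rs(s[180:290,320:420],400,300)
cv2.imwrite('pics/c0.png',np.vstack([np.hstack([A,B]),np.hstack([C,D])]))
g=cv2.cvtColor(t,cv2.COLOR_BGR2HSV)
def quad(roi,lo,hi):
    m=cv2.inRange(g,np.array(lo),np.array(hi));k=np.zeros_like(m);x0,y0,x1,y1=roi;k[y0:y1,x0:x1]=m[y0:y1,x0:x1]
    c=max(cv2.findContours(k,0,1)[0],key=cv2.contourArea);h=cv2.convexHull(c)
    for e in np.arange(1,12,.5):
        q=cv2.approxPolyDP(h,e,True)
        if len(q)<=4:break
    return q.reshape(-1,2),cv2.minAreaRect(c)
q,r=quad((155,170,265,270),(0,0,95),(180,80,255));print('board',q,onz('top',q,.014).round(4))
q2,r=quad((155,170,265,270),(0,0,190),(180,80,255));print('strip',q2,onz('top',q2,.014).round(4))
q,r=quad((385,160,495,275),(0,0,120),(180,60,255));print('shk',q,onz('top',q,.09).round(4))
q,r=quad((300,245,380,305),(0,0,120),(180,60,255));print('ad',q,r)
E
```

```text
board [[180 178]
 [254 192]
 [240 260]
 [163 244]] [[0.7087 0.3569 0.014 ]
 [0.6702 0.1629 0.014 ]
 [0.4934 0.1945 0.014 ]
 [0.5346 0.3924 0.014 ]]
strip [[164 243]
 [168 241]
 [240 257]
 [237 259]] [[0.5371 0.39   0.014 ]
 [0.5423 0.3799 0.014 ]
 [0.501  0.1947 0.014 ]
 [0.4959 0.2022 0.014 ]]
shk [[481 165]
 [489 253]
 [397 259]
 [394 168]] [[ 0.7178 -0.405   0.09  ]
 [ 0.4977 -0.4119  0.09  ]
 [ 0.4838 -0.1901  0.09  ]
 [ 0.7096 -0.1889  0.09  ]]
ad [[349 258]
 [348 286]
 [326 289]
 [322 262]] ((336.97998046875, 273.3599853515625), (28.42569351196289, 29.557065963745117), 81.8698959350586)
```

View pics/c0.png

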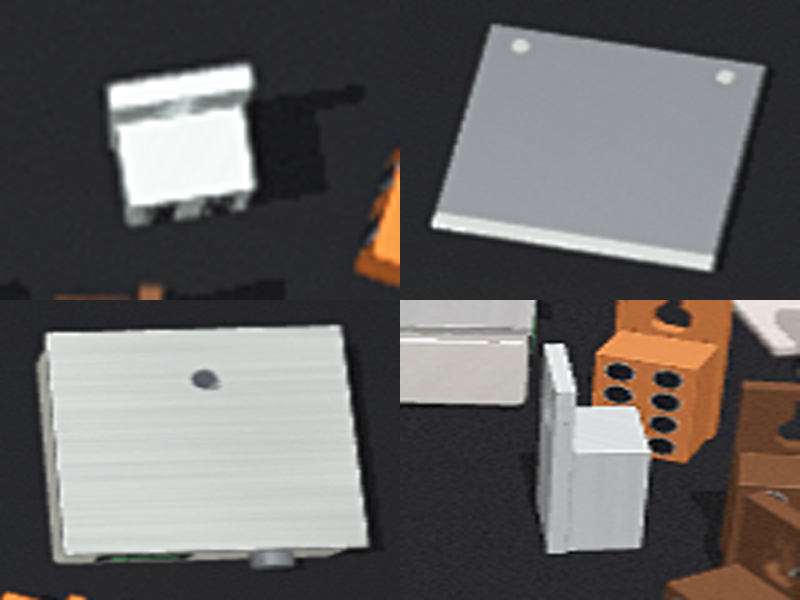

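Three viewed. The crop confirms the silver adaptor stands with its wells towards the robot, and the fence strip and stud are clear to see. Next I work out the poses.

```bash
python3 - <<'E'
from h import *
p=onz('top',[(321.4,261.4),(350.4,257.8)],.15);q=onz('top',[(326,286),(350.4,283)],.095)
print('plate back top L,R',p.round(4),'blockfront',q.round(4))
print('yaws',[np.arctan2(a[1][0]-a[0][0],-(a[1][1]-a[0][1])) for a in(p,q)])
s=onz('side',[(356.8,272.4),(380.5,270.6)],0);print('side base plateback,blockfront',s.round(4))
f=onz('side',[(335,338),(300,434)],.014);g=onz('top',[(163.8,244),(240.5,259.3)],.014)
print('fence side',f.round(4),'top',g.round(4))
for a in(f,g):
  d=a[0]-a[1]; d=d if d[1]>0 else -d; print('mid',a.mean(0).round(4),'len',np.linalg.norm(d),'yaw',np.arctan2(-d[0],d[1]))
# stud: 2-ray
# side stud head blob
im=cv2.imread('pics/s0.png',0)[145:172,275:302]; t=cv2.imread('pics/t0.png',0)[178:196,432:451]
def blob(im,o):
  m=(im<np.median(im)-35).astype(np.uint8);n,l,st,c=cv2.connectedComponentsWithStats(m);i=1+np.argmax(st[1:,4]);print(st[i]);return c[i]+o
bs=blob(im,(275,145));bt=blob(t,(432,178));print(bs,bt)
o1,d1=ray('top',[bt]);o2,d2=ray('side',[bs])
A=np.c_[d1[0],-d2[0]];k=np.linalg.lstsq(A,o2-o1,rcond=None)[0];print('stud',o1+k[0]*d1[0],o2+k[1]*d2[0], onz('top',[bt],.106))
c=onz('top',[(393.5,168.2),(482.6,165),(490.4,253.4),(398.6,256.2)],.09);print(c.round(4),c.mean(0))
print('shk yaw',[np.arctan2(*(b-a)[[1,0]]) for a,b in((c[3],c[0]),(c[2],c[1]))],[np.arctan2((b-a)[0],-(b-a)[1]) for a,b in((c[0],c[1]),(c[3],c[2]))])
E
```

```text
plate back top L,R [[ 0.4697 -0.0103  0.15  ]
 [ 0.4778 -0.0761  0.15  ]] blockfront [[ 0.4194 -0.021   0.095 ]
 [ 0.4263 -0.0783  0.095 ]]
yaws [np.float64(0.12284333641626984), np.float64(0.12065671191314516)]
side base plateback,blockfront [[ 0.4656 -0.0083  0.    ]
 [ 0.4161 -0.0191  0.    ]]
fence side [[0.4926 0.1935 0.014 ]
 [0.5267 0.3956 0.014 ]] top [[0.5346 0.3904 0.014 ]
 [0.4952 0.1933 0.014 ]]
mid [0.5096 0.2945 0.014 ] len 0.2049866023885063 yaw -0.16677636133310017
mid [0.5149 0.2918 0.014 ] len 0.20093859809919024 yaw -0.19727377051202302
[ 9 12  7  9 51]
[ 5  5  9  8 60]
[287.19607843 160.64705882] [441.21666667 186.6       ]
stud [ 0.66009692 -0.30171451  0.09760382] [ 0.65860971 -0.30178221  0.09719548] [[ 0.65770749 -0.29986723  0.106     ]]
[[ 0.7091 -0.1877  0.09  ]
 [ 0.7178 -0.409   0.09  ]
 [ 0.4967 -0.4152  0.09  ]
 [ 0.4906 -0.1941  0.09  ]] [ 0.6035263  -0.30150204  0.09      ]
shk yaw [np.float64(0.029186754132290608), np.float64(0.027967298590048286)] [np.float64(0.03948598554683789), np.float64(0.02771066923334387)]
```

```bash
cat >> h.py <<'E'
def plan(xyz,yaw,n=5,lead=0):
    """rows (tool frame) from the measured pose to xyz / yaw with tool down"""
    o=ctrl.get_obs();p=np.array(o['ee_pos']);r=R.from_euler('xyz',o['eef_rot']);rt=R.from_euler('xyz',[np.pi,0,yaw])
    w=(r.inv()*rt).as_rotvec();st=(np.array(xyz)-p)/n
    print('t',round(o['time_s'],2),'p',p.round(4),'rpy',np.round(o['eef_rot'],3),'F',np.round(o['force'],1),'w',round(o['grip_width'],4),'step mm',round(1000*np.linalg.norm(st),1),'deg',np.degrees(np.linalg.norm(w))/n)
    for i in range(n):
        ri=r*R.from_rotvec(w*i/n); d=ri.inv().apply(st);print(np.round(d,4),np.round(np.degrees(w/n),2))
E
python3 - <<'E'
from h import *
s=cv2.imread('pics/s0.png');t=cv2.imread('pics/t0.png')
# fence front edge: per column/row last bright strip pixel -> fitLine, both views
g=cv2.cvtColor(t,6).astype(float)
P=[]
for x in range(172,234,2):
    y0=int(243+(x-164)*.21); col=g[y0-3:y0+9,x]; d=np.diff(col);i=np.argmin(d);P.append((x,y0-3+i+.5))
P=np.array(P);W=onz('top',P,.014)
v=cv2.fitLine(W[:,:2].astype(np.float32),cv2.DIST_HUBER,0,.01,.01).ravel();print('top',v,np.arctan(-v[0]/v[1]),v[0]/v[1]*(.293-v[3])+v[2])
g=cv2.cvtColor(s,6).astype(float);P=[]
for y in range(345,428,3):
    x0=int(335-(y-338)*35/96); r=g[y,x0-6:x0+9];i=np.argmin(np.diff(r));P.append((x0-6+i+.5,y))
W=onz('side',P,.014)
v=cv2.fitLine(W[:,:2].astype(np.float32),cv2.DIST_HUBER,0,.01,.01).ravel();print('side',v,np.arctan(-v[0]/v[1]),v[0]/v[1]*(.293-v[3])+v[2])
plan([.443,-.046,.215],.122,15)
E
```

```text
top [0.19245559 0.98130566 0.51236653 0.29164812] -0.19366391 0.51263165
side [0.17773393 0.9840786  0.509143   0.29887888] -0.17868324 0.5080812
t 0.1 p [ 0.2331 -0.4979  0.2129] rpy [-3.14  -0.     0.438] F [ 0.3  0.2 -0.5] w 0.0942 step mm 33.2 deg 1.2062420500162432
[ 0.0254 -0.0214 -0.0001] [-0.    0.    1.21]
[ 0.025  -0.0219 -0.0001] [-0.    0.    1.21]
[ 0.0245 -0.0224 -0.0001] [-0.    0.    1.21]
[ 0.024  -0.0229 -0.0001] [-0.    0.    1.21]
[ 0.0236 -0.0234 -0.0001] [-0.    0.    1.21]
[ 0.0231 -0.0239 -0.0001] [-0.    0.    1.21]
[ 0.0226 -0.0244 -0.0001] [-0.    0.    1.21]
[ 0.022  -0.0249 -0.0001] [-0.    0.    1.21]
[ 0.0215 -0.0253 -0.0001] [-0.    0.    1.21]
[ 0.021  -0.0258 -0.0001] [-0.    0.    1.21]
[ 0.0204 -0.0262 -0.0001] [-0.    0.    1.21]
[ 0.0199 -0.0266 -0.0001] [-0.    0.    1.21]
[ 0.0193 -0.027  -0.0001] [-0.    0.    1.21]
[ 0.0187 -0.0274 -0.0001] [-0.    0.    1.21]
[ 0.0181 -0.0278 -0.0001] [-0.    0.    1.21]
```

Call:
play_rows --commands '[{"dx": 0.025,"dy": -0.021,"dz": 0,"az": 1.2},{"dx": 0.025,"dy": -0.022,"dz": 0,"az": 1.2},{"dx": 0.0245,"dy": -0.0225,"dz": 0,"az": 1.2},{"dx": 0.024,"dy": -0.023,"dz": 0,"az": 1.2},{"dx": 0.0235,"dy": -0.0235,"dz": 0,"az": 1.2}]' --claw 1

```text
validation failed for argument at $.co...
```

Call:
play_rows --commands '[{"dx": 0.023,"dy": -0.024,"dz": 0,"az": 1.2},{"dx": 0.0225,"dy": -0.0245,"dz": 0,"az": 1.2},{"dx": 0.022,"dy": -0.025,"dz": 0,"az": 1.2},{"dx": 0.0215,"dy": -0.0255,"dz": 0,"az": 1.2},{"dx": 0.021,"dy": -0.026,"dz": 0,"az": 1.2}]'

```text
validation failed for argument at $.co...
```

Call:
play_rows --commands '[{"dx": 0.0205,"dy": -0.026,"dz": 0,"az": 1.2},{"dx": 0.02,"dy": -0.0265,"dz": 0,"az": 1.2},{"dx": 0.0195,"dy": -0.027,"dz": 0,"az": 1.2},{"dx": 0.019,"dy": -0.0275,"dz": 0,"az": 1.2},{"dx": 0.018,"dy": -0.028,"dz": 0,"az": 1.2}]'

```text
validation failed for argument at $.co...
```

```bash
python3 - <<'E'
from h import *
plan([.443,-.046,.215],.122,5)
E
```

```text
t 0.1 p [ 0.2331 -0.4979  0.2129] rpy [-3.14  -0.     0.438] F [ 0.3  0.2 -0.5] w 0.0942 step mm 99.7 deg 3.6187261500487296
[ 0.0763 -0.0641 -0.0003] [-0.01  0.    3.62]
[ 0.0721 -0.0688 -0.0004] [-0.01  0.    3.62]
[ 0.0677 -0.0732 -0.0004] [-0.01  0.    3.62]
[ 0.0629 -0.0773 -0.0004] [-0.01  0.    3.62]
[ 0.0579 -0.0811 -0.0004] [-0.01  0.    3.62]
```

Call:
play_rows --commands '[{"dx": 0.025,"dy": -0.021,"dz": 0,"ax": 0,"ay": 0,"az": 1.2},{"dx": 0.025,"dy": -0.022,"dz": 0,"ax": 0,"ay": 0,"az": 1.2},{"dx": 0.0245,"dy": -0.0225,"dz": 0,"ax": 0,"ay": 0,"az": 1.2},{"dx": 0.024,"dy": -0.023,"dz": 0,"ax": 0,"ay": 0,"az": 1.2},{"dx": 0.0235,"dy": -0.0235,"dz": 0,"ax": 0,"ay": 0,"az": 1.2}]' --claw 1

```text
time_s: 0.52
ee_pos: [0.3018, -0.3453, 0.2102]
eef_rot: [-3.136, 0.001, 0.322]
force: [0.9, -0.4, -0.9]
grip_width: 0.0939
```

Call:
play_rows --commands '[{"dx": 0.023,"dy": -0.024,"dz": 0,"ax": 0,"ay": 0,"az": 1.2},{"dx": 0.0225,"dy": -0.0245,"dz": 0,"ax": 0,"ay": 0,"az": 1.2},{"dx": 0.022,"dy": -0.025,"dz": 0,"ax": 0,"ay": 0,"az": 1.2},{"dx": 0.0215,"dy": -0.0255,"dz": 0,"ax": 0,"ay": 0,"az": 1.2},{"dx": 0.021,"dy": -0.026,"dz": 0,"ax": 0,"ay": 0,"az": 1.2}]'

```text
time_s: 0.93
ee_pos: [0.3744, -0.1866, 0.2099]
eef_rot: [-3.135, 0.003, 0.21]
force: [1.4, 0.8, 0.3]
grip_width: 0.0939
```

Call:
play_rows --commands '[{"dx": 0.0205,"dy": -0.026,"dz": 0,"ax": 0,"ay": 0,"az": 1.2},{"dx": 0.02,"dy": -0.0265,"dz": 0,"ax": 0,"ay": 0,"az": 1.2},{"dx": 0.0195,"dy": -0.027,"dz": 0,"ax": 0,"ay": 0,"az": 1.2},{"dx": 0.019,"dy": -0.0275,"dz": 0,"ax": 0,"ay": 0,"az": 1.2},{"dx": 0.018,"dy": -0.028,"dz": 0,"ax": 0,"ay": 0,"az": 1.2}]'

```text
time_s: 1.35
ee_pos: [0.4491, -0.0286, 0.2102]
eef_rot: [-3.136, 0.004, 0.1]
force: [0.3, -0.8, -0.2]
grip_width: 0.0936
```

```bash
python3 - <<'E'
from h import *
plan([.443,-.046,.215],.122,5)
E
```

```text
t 1.35 p [ 0.4491 -0.0286  0.2102] rpy [-3.136  0.004  0.1  ] F [ 0.3 -0.8 -0.2] w 0.0936 step mm 3.8 deg 0.26706150309207194
[-0.0016  0.0033 -0.001 ] [-0.07  0.04 -0.25]
[-0.0016  0.0033 -0.001 ] [-0.07  0.04 -0.25]
[-0.0016  0.0033 -0.001 ] [-0.07  0.04 -0.25]
[-0.0016  0.0033 -0.001 ] [-0.07  0.04 -0.25]
[-0.0016  0.0033 -0.001 ] [-0.07  0.04 -0.25]
```

Call:
play_rows --commands '[{"dx": -0.003,"dy": 0.0066,"dz": -0.002,"ax": -0.14,"ay": 0.1,"az": -0.5},{"dx": -0.003,"dy": 0.0066,"dz": -0.002,"ax": -0.14,"ay": 0.1,"az": -0.5},{"dx": -0.002,"dy": 0.0033,"dz": 0,"ax": 0,"ay": 0,"az": -0.25},{"dx": 0,"dy": 0,"dz": 0,"ax": 0,"ay": 0,"az": 0},{"dx": 0,"dy": 0,"dz": 0,"ax": 0,"ay": 0,"az": 0}]'

```text
time_s: 1.77
ee_pos: [0.4433, -0.0426, 0.2134]
eef_rot: [-3.14, 0.002, 0.128]
force: [-0.6, 0.3, 0.4]
grip_width: 0.0939
```

```bash
python3 - <<'E'
from h import *
plan([.443,-.046,.07],.122,10)
t=shot('top');s=shot('side')
cv2.imwrite('pics/c1.png',np.hstack([cv2.resize(t[200:340,260:420],(400,350)),cv2.resize(s[120:290,300:460],(400,350))])[:,:,::-1])
E
```

```text
t 1.77 p [ 0.4433 -0.0426  0.2134] rpy [-3.14e+00  2.00e-03  1.28e-01] F [-0.6  0.3  0.4] w 0.0939 step mm 14.3 deg 0.03968943580398082
[-0.      0.0004  0.0143] [-0.01  0.01  0.04]
[-0.      0.0004  0.0143] [-0.01  0.01  0.04]
[-0.      0.0004  0.0143] [-0.01  0.01  0.04]
[-0.0001  0.0004  0.0143] [-0.01  0.01  0.04]
[-0.0001  0.0004  0.0143] [-0.01  0.01  0.04]
[-0.0001  0.0003  0.0143] [-0.01  0.01  0.04]
[-0.0001  0.0003  0.0143] [-0.01  0.01  0.04]
[-0.0001  0.0003  0.0143] [-0.01  0.01  0.04]
[-0.0001  0.0003  0.0143] [-0.01  0.01  0.04]
[-0.0001  0.0003  0.0143] [-0.01  0.01  0.04]
```

View pics/c1.png

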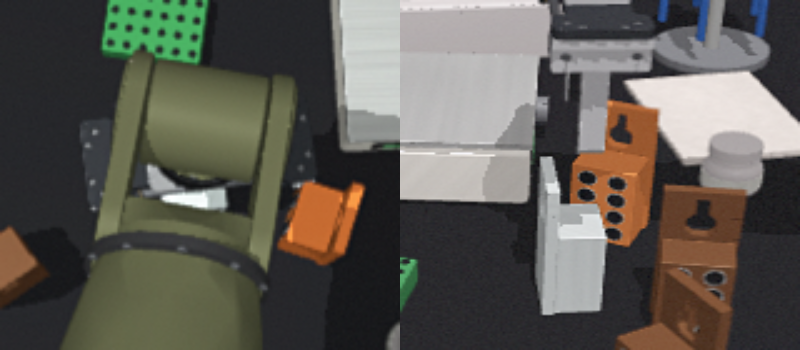

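View 4: the open fingers straddle the block line (crop px about 590,120, directly above the block), and the gripper clears the orange piece. Descending.

Call:
play_rows --commands '[{"dx": 0,"dy": 0.001,"dz": 0.0135,"ax": 0,"ay": 0,"az": 0.1},{"dx": 0,"dy": 0.001,"dz": 0.0135,"ax": 0,"ay": 0,"az": 0.1},{"dx": 0,"dy": 0.001,"dz": 0.0135,"ax": 0,"ay": 0,"az": 0.1},{"dx": 0,"dy": 0.0005,"dz": 0.0135,"ax": 0,"ay": 0,"az": 0},{"dx": 0,"dy": 0,"dz": 0.0135,"ax": 0,"ay": 0,"az": 0}]'

```text
time_s: 2.28
ee_pos: [0.4447, -0.0486, 0.1463]
eef_rot: [-3.141, -0.004, 0.117]
force: [0.4, -1.3, 0.0]
grip_width: 0.0943
```

Call:
play_rows --commands '[{"dx": 0,"dy": 0,"dz": 0.0135,"ax": 0,"ay": 0,"az": 0},{"dx": 0,"dy": 0,"dz": 0.0135,"ax": 0,"ay": 0,"az": 0},{"dx": 0,"dy": 0,"dz": 0.0135,"ax": 0,"ay": 0,"az": 0},{"dx": 0,"dy": 0,"dz": 0.0135,"ax": 0,"ay": 0,"az": 0},{"dx": 0,"dy": 0,"dz": 0.0135,"ax": 0,"ay": 0,"az": 0}]'

```text
time_s: 2.7
ee_pos: [0.4445, -0.0508, 0.0756]
eef_rot: [-3.142, -0.005, 0.112]
force: [-0.1, -0.5, 0.6]
grip_width: 0.0939
```

Call:
play_rows --commands '[{"dx": 0,"dy": 0,"dz": 0,"ax": 0,"ay": 0,"az": 0},{"dx": 0,"dy": 0,"dz": 0,"ax": 0,"ay": 0,"az": 0},{"dx": 0,"dy": 0,"dz": 0,"ax": 0,"ay": 0,"az": 0},{"dx": 0,"dy": 0,"dz": 0,"ax": 0,"ay": 0,"az": 0},{"dx": 0,"dy": 0,"dz": 0,"ax": 0,"ay": 0,"az": 0}]'

```text
time_s: 3.12
ee_pos: [0.4438, -0.0518, 0.0755]
eef_rot: [-3.141, -0.003, 0.109]
force: [0.2, 0.8, 0.2]
grip_width: 0.0941
```

Call:
play_rows --commands '[{"dx": 0,"dy": -0.004,"dz": 0.003,"ax": 0,"ay": 0.15,"az": -0.7},{"dx": 0,"dy": 0,"dz": 0,"ax": 0,"ay": 0,"az": 0},{"dx": 0,"dy": 0,"dz": 0,"ax": 0,"ay": 0,"az": 0},{"dx": 0,"dy": 0,"dz": 0,"ax": 0,"ay": 0,"az": 0},{"dx": 0,"dy": 0,"dz": 0,"ax": 0,"ay": 0,"az": 0}]' --claw 0.5 --squeeze 30

```text
time_s: 3.53
ee_pos: [0.4441, -0.0474, 0.0738]
eef_rot: [3.142, -0.009, 0.123]
force: [-1.4, 6.8, 4.6]
grip_width: 0.0642
```

Call:
play_rows --commands '[{"dx": 0,"dy": 0,"dz": 0,"ax": 0,"ay": 0,"az": 0},{"dx": 0,"dy": 0,"dz": 0,"ax": 0,"ay": 0,"az": 0},{"dx": 0,"dy": 0,"dz": 0,"ax": 0,"ay": 0,"az": 0},{"dx": 0,"dy": 0,"dz": 0,"ax": 0,"ay": 0,"az": 0},{"dx": 0,"dy": 0,"dz": 0,"ax": 0,"ay": 0,"az": 0}]' --claw 0.3

```text
time_s: 3.95
ee_pos: [0.4441, -0.0472, 0.0738]
eef_rot: [-3.141, -0.009, 0.123]
force: [-0.4, 1.0, 0.9]
grip_width: 0.0599
```

Call:
play_rows --commands '[{"dx": 0,"dy": 0,"dz": -0.003,"ax": 0,"ay": 0,"az": 0},{"dx": 0,"dy": 0,"dz": -0.003,"ax": 0,"ay": 0,"az": 0},{"dx": 0,"dy": 0,"dz": -0.003,"ax": 0,"ay": 0,"az": 0},{"dx": 0,"dy": 0,"dz": -0.003,"ax": 0,"ay": 0,"az": 0},{"dx": 0,"dy": 0,"dz": 0,"ax": 0,"ay": 0,"az": 0}]'

```text
time_s: 4.37
ee_pos: [0.4425, -0.0472, 0.0855]
eef_rot: [-3.14, -0.005, 0.123]
force: [0.1, 0.7, -5.3]
grip_width: 0.0601
```

Call:
play_rows --commands '[{"dx": 0,"dy": 0,"dz": -0.02,"ax": 0,"ay": 0,"az": 0},{"dx": 0,"dy": 0,"dz": -0.035,"ax": 0,"ay": 0,"az": 0},{"dx": 0,"dy": 0,"dz": -0.035,"ax": 0,"ay": 0,"az": 0},{"dx": 0,"dy": 0,"dz": -0.035,"ax": 0,"ay": 0,"az": 0},{"dx": 0,"dy": 0,"dz": -0.025,"ax": 0,"ay": 0,"az": 0}]'

```text
time_s: 4.78
ee_pos: [0.4383, -0.047, 0.2358]
eef_rot: [-3.136, 0.008, 0.123]
force: [0.7, 0.3, -5.4]
grip_width: 0.0599
```

```bash
python3 - <<'E'
from h import *
plan([.464,.302,.245],-.188,15)
E
```

```text
t 4.78 p [ 0.4383 -0.047   0.2358] rpy [-3.136  0.008  0.123] F [ 0.7  0.3 -5.4] w 0.0599 step mm 23.3 deg 1.1882984974155144
[ 0.0046 -0.0229 -0.0005] [-0.01  0.03  1.19]
[ 0.0041 -0.023  -0.0005] [-0.01  0.03  1.19]
[ 0.0036 -0.0231 -0.0005] [-0.01  0.03  1.19]
[ 0.0031 -0.0231 -0.0005] [-0.01  0.03  1.19]
[ 0.0026 -0.0232 -0.0005] [-0.01  0.03  1.19]
[ 0.0022 -0.0232 -0.0006] [-0.01  0.03  1.19]
[ 0.0017 -0.0233 -0.0006] [-0.01  0.03  1.19]
[ 0.0012 -0.0233 -0.0006] [-0.01  0.03  1.19]
[ 0.0007 -0.0233 -0.0006] [-0.01  0.03  1.19]
[ 0.0002 -0.0233 -0.0006] [-0.01  0.03  1.19]
[-0.0003 -0.0233 -0.0006] [-0.01  0.03  1.19]
[-0.0007 -0.0233 -0.0006] [-0.01  0.03  1.19]
[-0.0012 -0.0233 -0.0006] [-0.01  0.03  1.19]
[-0.0017 -0.0233 -0.0006] [-0.01  0.03  1.19]
[-0.0022 -0.0232 -0.0006] [-0.01  0.03  1.19]
```

Call:
play_rows --commands '[{"dx": 0.0045,"dy": -0.022,"dz": 0,"ax": 0,"ay": 0,"az": 1.2},{"dx": 0.004,"dy": -0.022,"dz": 0,"ax": 0,"ay": 0,"az": 1.2},{"dx": 0.0035,"dy": -0.022,"dz": 0,"ax": 0,"ay": 0,"az": 1.2},{"dx": 0.003,"dy": -0.022,"dz": 0,"ax": 0,"ay": 0,"az": 1.2},{"dx": 0.0025,"dy": -0.022,"dz": 0,"ax": 0,"ay": 0,"az": 1.2}]'

```text
time_s: 5.2
ee_pos: [0.4486, 0.0647, 0.2435]
eef_rot: [-3.14, -0.003, 0.008]
force: [1.0, 0.4, -6.7]
grip_width: 0.0601
```

Call:
play_rows --commands '[{"dx": 0.002,"dy": -0.022,"dz": 0,"ax": 0,"ay": 0,"az": 1.2},{"dx": 0.0015,"dy": -0.022,"dz": 0,"ax": 0,"ay": 0,"az": 1.2},{"dx": 0.001,"dy": -0.022,"dz": 0,"ax": 0,"ay": 0,"az": 1.2},{"dx": 0.0005,"dy": -0.022,"dz": 0,"ax": 0,"ay": 0,"az": 1.2},{"dx": 0,"dy": -0.022,"dz": 0,"ax": 0,"ay": 0,"az": 1.2}]'

```text
time_s: 5.62
ee_pos: [0.4564, 0.18, 0.2432]
eef_rot: [-3.14, -0.001, -0.102]
force: [-0.1, 0.5, -6.0]
grip_width: 0.0595
```

Call:
play_rows --commands '[{"dx": -0.0005,"dy": -0.022,"dz": 0,"ax": 0,"ay": 0,"az": 1.2},{"dx": -0.001,"dy": -0.022,"dz": 0,"ax": 0,"ay": 0,"az": 1.2},{"dx": -0.0015,"dy": -0.022,"dz": 0,"ax": 0,"ay": 0,"az": 1},{"dx": -0.002,"dy": -0.01,"dz": 0,"ax": 0,"ay": 0,"az": 0.5},{"dx": 0,"dy": 0,"dz": 0,"ax": 0,"ay": 0,"az": 0}]'

```text
time_s: 6.03
ee_pos: [0.4598, 0.2631, 0.2417]
eef_rot: [-3.141, 0.002, -0.172]
force: [1.2, -1.1, -5.9]
grip_width: 0.0597
```

```bash
python3 - <<'E'
from h import *
plan([.464,.302,.078],-.188,10)
E
```

```text
t 6.03 p [0.4598 0.2631 0.2417] rpy [-3.141e+00  2.000e-03 -1.720e-01] F [ 1.2 -1.1 -5.9] w 0.0597 step mm 16.8 deg 0.09241235035432105
[-0.0002 -0.0039  0.0164] [-0.    0.01  0.09]
[-0.0002 -0.0039  0.0164] [-0.    0.01  0.09]
[-0.0002 -0.0039  0.0164] [-0.    0.01  0.09]
[-0.0003 -0.0039  0.0164] [-0.    0.01  0.09]
[-0.0003 -0.0039  0.0164] [-0.    0.01  0.09]
[-0.0003 -0.0039  0.0164] [-0.    0.01  0.09]
[-0.0003 -0.0039  0.0164] [-0.    0.01  0.09]
[-0.0003 -0.0039  0.0164] [-0.    0.01  0.09]
[-0.0003 -0.0039  0.0164] [-0.    0.01  0.09]
[-0.0003 -0.0039  0.0164] [-0.    0.01  0.09]
```

Call:
play_rows --commands '[{"dx": 0,"dy": -0.006,"dz": 0.016,"ax": 0,"ay": 0,"az": 0.2},{"dx": 0,"dy": -0.006,"dz": 0.016,"ax": 0,"ay": 0,"az": 0.2},{"dx": 0,"dy": -0.006,"dz": 0.016,"ax": 0,"ay": 0,"az": 0.2},{"dx": 0,"dy": -0.006,"dz": 0.016,"ax": 0,"ay": 0,"az": 0.2},{"dx": 0,"dy": -0.006,"dz": 0.016,"ax": 0,"ay": 0,"az": 0.1}]'

```text
time_s: 6.45
ee_pos: [0.4662, 0.2917, 0.1615]
eef_rot: [-3.139, -0.003, -0.187]
force: [0.5, -0.2, -5.7]
grip_width: 0.0602
```

Call:
play_rows --commands '[{"dx": 0,"dy": -0.004,"dz": 0.016,"ax": 0,"ay": 0,"az": 0},{"dx": 0,"dy": -0.002,"dz": 0.016,"ax": 0,"ay": 0,"az": 0},{"dx": 0,"dy": 0,"dz": 0.016,"ax": 0,"ay": 0,"az": 0},{"dx": 0,"dy": 0,"dz": 0.016,"ax": 0,"ay": 0,"az": 0},{"dx": 0,"dy": 0,"dz": 0.01,"ax": 0,"ay": 0,"az": 0}]'

```text
time_s: 6.87
ee_pos: [0.4669, 0.2949, 0.0821]
eef_rot: [3.141, -0.0, -0.186]
force: [0.3, -1.2, -5.9]
grip_width: 0.06
```

```bash
python3 - <<'E'
from h import *
plan([.464,.302,.078],-.188,2)
t=shot('top');s=shot('side')
cv2.imwrite('pics/c2.png',np.hstack([cv2.resize(t[160:300,140:300],(400,350)),cv2.resize(s[240:450,180:420],(400,350))])[:,:,::-1])
E
```

```text
t 6.87 p [0.4669 0.2949 0.0821] rpy [ 3.141 -0.    -0.186] F [ 0.3 -1.2 -5.9] w 0.06 step mm 4.4 deg 0.05622960183357355
[-0.0021 -0.0032  0.0021] [ 0.01 -0.    0.06]
[-0.0021 -0.0032  0.0021] [ 0.01 -0.    0.06]
```

View pics/c2.png

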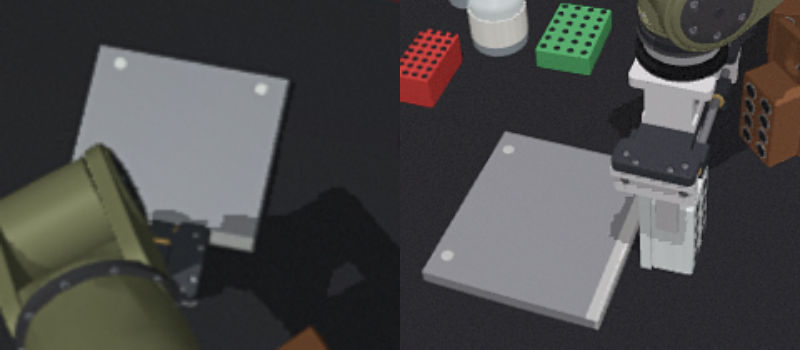

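View 5: the adaptor is held upright in front of the strip with roughly 15 mm to go (side crop px 645,265). I'll close the gap in small steps, watching the force.

Call:
play_rows --commands '[{"dx": 0.003,"dy": 0,"dz": 0.003,"ax": 0,"ay": 0,"az": 0},{"dx": 0.003,"dy": 0,"dz": 0.002,"ax": 0,"ay": 0,"az": 0},{"dx": 0.003,"dy": 0,"dz": 0.001,"ax": 0,"ay": 0,"az": 0},{"dx": 0.001,"dy": 0,"dz": 0,"ax": 0,"ay": 0,"az": 0},{"dx": 0,"dy": 0,"dz": 0,"ax": 0,"ay": 0,"az": 0}]'

```text
time_s: 7.38
ee_pos: [0.4795, 0.2928, 0.0794]
eef_rot: [-3.14, -0.003, -0.187]
force: [-0.6, -0.4, -5.3]
grip_width: 0.0601
```

Call:
play_rows --commands '[{"dx": 0.001,"dy": 0,"dz": 0,"ax": 0,"ay": 0,"az": 0},{"dx": 0.001,"dy": 0,"dz": 0,"ax": 0,"ay": 0,"az": 0},{"dx": 0.001,"dy": 0,"dz": 0,"ax": 0,"ay": 0,"az": 0},{"dx": 0,"dy": 0,"dz": 0,"ax": 0,"ay": 0,"az": 0},{"dx": 0,"dy": 0,"dz": 0,"ax": 0,"ay": 0,"az": 0}]'

```text
time_s: 7.8
ee_pos: [0.4826, 0.2924, 0.0803]
eef_rot: [-3.139, -0.003, -0.187]
force: [-0.7, 0.1, -5.9]
grip_width: 0.0599
```

Call:
play_rows --commands '[{"dx": 0.001,"dy": 0,"dz": 0.002,"ax": 0,"ay": 0,"az": 0},{"dx": 0.001,"dy": 0,"dz": 0.001,"ax": 0,"ay": 0,"az": 0},{"dx": 0,"dy": 0,"dz": 0,"ax": 0,"ay": 0,"az": 0},{"dx": 0,"dy": 0,"dz": 0,"ax": 0,"ay": 0,"az": 0},{"dx": 0,"dy": 0,"dz": 0,"ax": 0,"ay": 0,"az": 0}]'

```text
time_s: 8.22
ee_pos: [0.4841, 0.2923, 0.0769]
eef_rot: [-3.139, -0.002, -0.186]
force: [-1.6, -0.1, -4.3]
grip_width: 0.0599
```

Call:
play_rows --commands '[{"dx": 0.001,"dy": 0,"dz": 0.001,"ax": 0,"ay": 0,"az": 0},{"dx": 0.001,"dy": 0,"dz": 0,"ax": 0,"ay": 0,"az": 0},{"dx": 0,"dy": 0,"dz": 0,"ax": 0,"ay": 0,"az": 0},{"dx": 0,"dy": 0,"dz": 0,"ax": 0,"ay": 0,"az": 0},{"dx": 0,"dy": 0,"dz": 0,"ax": 0,"ay": 0,"az": 0}]'

```text
time_s: 8.63
ee_pos: [0.4857, 0.2922, 0.0757]
eef_rot: [-3.139, -0.0, -0.187]
force: [-3.9, 1.0, -4.8]
grip_width: 0.0599
```

Call:
play_rows --commands '[{"dx": 0,"dy": 0,"dz": 0.0015,"ax": 0,"ay": 0,"az": 0},{"dx": 0,"dy": 0,"dz": 0.001,"ax": 0,"ay": 0,"az": 0},{"dx": 0,"dy": 0,"dz": 0.0005,"ax": 0,"ay": 0,"az": 0},{"dx": 0,"dy": 0,"dz": 0,"ax": 0,"ay": 0,"az": 0},{"dx": 0,"dy": 0,"dz": 0,"ax": 0,"ay": 0,"az": 0}]'

```text
time_s: 9.05
ee_pos: [0.4857, 0.2923, 0.0748]
eef_rot: [-3.139, -0.001, -0.186]
force: [-3.6, 0.4, -5.9]
grip_width: 0.0596
```

Call:
play_rows --commands '[{"dx": 0,"dy": 0,"dz": 0.002,"ax": 0,"ay": 0,"az": 0},{"dx": 0,"dy": 0,"dz": 0.001,"ax": 0,"ay": 0,"az": 0},{"dx": 0,"dy": 0,"dz": 0,"ax": 0,"ay": 0,"az": 0},{"dx": 0,"dy": 0,"dz": 0,"ax": 0,"ay": 0,"az": 0},{"dx": 0,"dy": 0,"dz": 0,"ax": 0,"ay": 0,"az": 0}]'

```text
time_s: 9.47
ee_pos: [0.4862, 0.2925, 0.0747]
eef_rot: [-3.138, -0.003, -0.186]
force: [-3.6, 0.6, -3.1]
grip_width: 0.0596
```

Call:
play_rows --commands '[{"dx": 0,"dy": 0,"dz": 0.003,"ax": 0,"ay": 0,"az": 0},{"dx": 0,"dy": 0,"dz": 0.0015,"ax": 0,"ay": 0,"az": 0},{"dx": 0,"dy": 0,"dz": 0,"ax": 0,"ay": 0,"az": 0},{"dx": 0,"dy": 0,"dz": 0,"ax": 0,"ay": 0,"az": 0},{"dx": 0,"dy": 0,"dz": 0,"ax": 0,"ay": 0,"az": 0}]'

```text
time_s: 9.88
ee_pos: [0.4874, 0.2924, 0.0743]
eef_rot: [-3.137, -0.006, -0.185]
force: [-3.9, 0.5, -4.0]
grip_width: 0.0599
```

Call:
play_rows --commands '[{"dx": 0,"dy": 0,"dz": 0,"ax": 0,"ay": 0,"az": 0},{"dx": 0,"dy": 0,"dz": 0,"ax": 0,"ay": 0,"az": 0},{"dx": 0,"dy": 0,"dz": 0,"ax": 0,"ay": 0,"az": 0},{"dx": 0,"dy": 0,"dz": 0,"ax": 0,"ay": 0,"az": 0},{"dx": 0,"dy": 0,"dz": 0,"ax": 0,"ay": 0,"az": 0}]' --squeeze 5

```text
time_s: 10.3
ee_pos: [0.4886, 0.2922, 0.0746]
eef_rot: [-3.137, -0.009, -0.185]
force: [-3.0, -0.9, -0.7]
grip_width: 0.0602
```

Call:
play_rows --commands '[{"dx": 0,"dy": 0,"dz": 0,"ax": 0,"ay": 0,"az": 0},{"dx": 0,"dy": 0,"dz": 0,"ax": 0,"ay": 0,"az": 0},{"dx": 0,"dy": 0,"dz": 0,"ax": 0,"ay": 0,"az": 0},{"dx": 0,"dy": 0,"dz": 0,"ax": 0,"ay": 0,"az": 0},{"dx": 0,"dy": 0,"dz": 0,"ax": 0,"ay": 0,"az": 0}]' --claw 0.85

```text
time_s: 10.72
ee_pos: [0.4906, 0.2928, 0.0761]
eef_rot: [-3.134, -0.014, -0.185]
force: [-0.4, 0.3, 0.6]
grip_width: 0.0797
```

```bash
python3 - <<'E'
from h import *
plan([.485,.2925,.074],-.188,1)
s=shot('side')
cv2.imwrite('pics/c3.png',cv2.resize(s[280:440,260:420],(600,600),interpolation=2)[:,:,::-1])
E
```

```text
t 10.72 p [0.4906 0.2928 0.0761] rpy [-3.134 -0.014 -0.185] F [-0.4  0.3  0.6] w 0.0797 step mm 6.0 deg 0.9315969332528492
[-0.0055  0.0014  0.0021] [-0.44 -0.8   0.16]
```

View pics/c3.png

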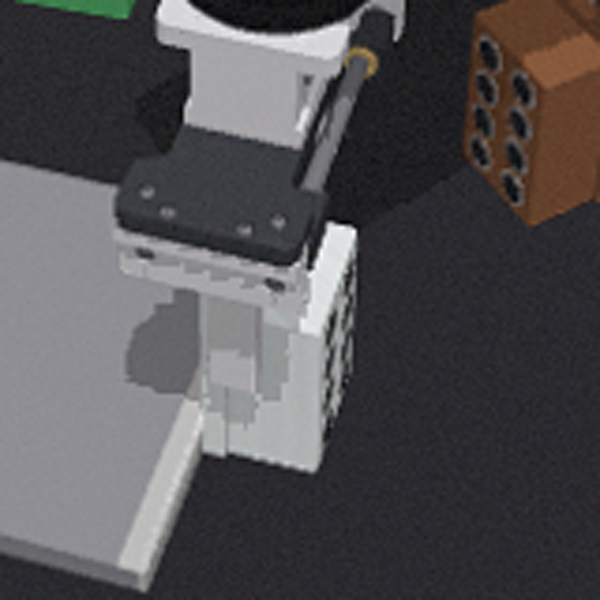

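View 6: the adaptor stands upright and released, its plate on the steel strip (foot at crop px 205–315, 455–470) with the fingers clear. I'll re-centre the tool and re-grip softly as a pivot.

Call:
play_rows --commands '[{"dx": -0.004,"dy": 0,"dz": 0.001,"ax": -0.4,"ay": 0.4,"az": 0.1},{"dx": -0.004,"dy": 0,"dz": 0.001,"ax": 0,"ay": 0.4,"az": 0.1},{"dx": 0,"dy": 0,"dz": 0,"ax": 0,"ay": 0,"az": 0},{"dx": 0,"dy": 0,"dz": 0,"ax": 0,"ay": 0,"az": 0},{"dx": 0,"dy": 0,"dz": 0,"ax": 0,"ay": 0,"az": 0}]'

```text
time_s: 11.18
ee_pos: [0.4818, 0.2946, 0.0738]
eef_rot: [-3.141, -0.03, -0.189]
force: [-0.5, 0.1, -1.0]
grip_width: 0.0796
```

Call:
play_rows --commands '[{"dx": 0,"dy": 0,"dz": 0,"ax": 0,"ay": 0,"az": 0},{"dx": 0,"dy": 0,"dz": 0,"ax": 0,"ay": 0,"az": 0},{"dx": 0,"dy": 0,"dz": 0,"ax": 0,"ay": 0,"az": 0},{"dx": 0,"dy": 0,"dz": 0,"ax": 0,"ay": 0,"az": 0},{"dx": 0,"dy": 0,"dz": 0,"ax": 0,"ay": 0,"az": 0}]' --claw 0.4 --squeeze 12

```text
time_s: 11.6
ee_pos: [0.4819, 0.2945, 0.0739]
eef_rot: [-3.142, -0.03, -0.189]
force: [-2.1, 0.4, 0.7]
grip_width: 0.0597
```

```bash
python3 - <<'E'
from h import *
plan([.483,.293,.0745],-.188,1)
th=np.radians(np.arange(0,91,4.5));a=np.radians(112.8)-th
p=77.5*np.c_[np.cos(a),np.sin(a)];print(np.diff(p,axis=0).round(1).tolist())
E
```

```text
t 11.6 p [0.4819 0.2945 0.0739] rpy [-3.142 -0.03  -0.189] F [-2.1  0.4  0.7] w 0.0597 step mm 2.0 deg 1.7003536203005218
[ 0.0014  0.0013 -0.0006] [-0.   -1.7  -0.05]
[[5.7, 2.1], [5.8, 1.7], [6.0, 1.2], [6.0, 0.7], [6.1, 0.3], [6.1, -0.2], [6.0, -0.7], [6.0, -1.2], [5.9, -1.6], [5.7, -2.1], [5.5, -2.5], [5.3, -2.9], [5.1, -3.4], [4.8, -3.7], [4.5, -4.1], [4.2, -4.4], [3.8, -4.8], [3.4, -5.0], [3.0, -5.3], [2.6, -5.5]]
```

Call:
play_rows --commands '[{"dx": 0.0055,"dy": 0,"dz": -0.002,"ax": 0,"ay": -0.35,"az": 0},{"dx": 0.006,"dy": 0,"dz": -0.002,"ax": 0,"ay": -0.35,"az": 0},{"dx": 0.006,"dy": 0,"dz": -0.0015,"ax": 0,"ay": -0.35,"az": 0},{"dx": 0.006,"dy": 0,"dz": -0.001,"ax": 0,"ay": -0.35,"az": 0},{"dx": 0.006,"dy": 0,"dz": -0.0005,"ax": 0,"ay": -0.35,"az": 0}]'

```text
time_s: 12.02
ee_pos: [0.5109, 0.2886, 0.0802]
eef_rot: [3.14, 0.009, -0.188]
force: [-2.2, 1.7, -3.8]
grip_width: 0.0599
```

Call:
play_rows --commands '[{"dx": 0.006,"dy": 0,"dz": 0,"ax": 0,"ay": 0,"az": 0},{"dx": 0.006,"dy": 0,"dz": 0.0005,"ax": 0,"ay": 0,"az": 0},{"dx": 0.006,"dy": 0,"dz": 0.001,"ax": 0,"ay": 0,"az": 0},{"dx": 0.006,"dy": 0,"dz": 0.0015,"ax": 0,"ay": 0,"az": 0},{"dx": 0.0055,"dy": 0,"dz": 0.002,"ax": 0,"ay": 0,"az": 0}]'

```text
time_s: 12.43
ee_pos: [0.5428, 0.2822, 0.0738]
eef_rot: [3.139, 0.012, -0.189]
force: [-4.1, 1.7, -4.0]
grip_width: 0.0599
```

Call:
play_rows --commands '[{"dx": 0.0055,"dy": 0,"dz": 0.0025,"ax": 0,"ay": 0,"az": 0},{"dx": 0.0055,"dy": 0,"dz": 0.003,"ax": 0,"ay": 0,"az": 0},{"dx": 0.005,"dy": 0,"dz": 0.0035,"ax": 0,"ay": 0,"az": 0},{"dx": 0.005,"dy": 0,"dz": 0.0035,"ax": 0,"ay": 0,"az": 0},{"dx": 0.0045,"dy": 0,"dz": 0.004,"ax": 0,"ay": 0,"az": 0}]'

```text
time_s: 12.85
ee_pos: [0.5702, 0.2768, 0.0549]
eef_rot: [3.139, 0.013, -0.189]
force: [-2.4, 1.7, -2.7]
grip_width: 0.06
```

```bash
python3 - <<'E'
from h import *
plan([.5813,.275,.033],-.188,5)
s=shot('side')
cv2.imwrite('pics/c4.png',cv2.resize(s[240:420,220:400],(600,600),interpolation=2)[:,:,::-1])
E
```

```text
t 12.85 p [0.5702 0.2768 0.0549] rpy [ 3.139  0.013 -0.189] F [-2.4  1.7 -2.7] w 0.06 step mm 4.9 deg 0.14975185276086023
[ 0.0023 -0.0001  0.0044] [ 0.03  0.15 -0.01]
[ 0.0023 -0.0001  0.0044] [ 0.03  0.15 -0.01]
[ 0.0023 -0.0001  0.0044] [ 0.03  0.15 -0.01]
[ 0.0023 -0.0001  0.0044] [ 0.03  0.15 -0.01]
[ 0.0023 -0.0001  0.0044] [ 0.03  0.15 -0.01]
```

View pics/c4.png

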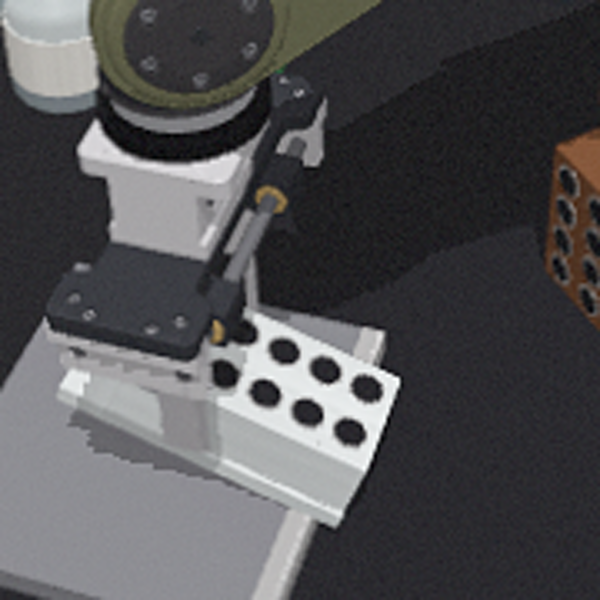

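View 7: tipped about 70°, resting on the strip, with the keyhole end coming down on the board. Continuing the arc.

Call:
play_rows --commands '[{"dx": 0.0035,"dy": 0,"dz": 0.0045,"ax": 0,"ay": 0.2,"az": 0},{"dx": 0.003,"dy": 0,"dz": 0.0045,"ax": 0,"ay": 0.2,"az": 0},{"dx": 0.0025,"dy": 0,"dz": 0.0045,"ax": 0,"ay": 0.2,"az": 0},{"dx": 0.002,"dy": 0,"dz": 0.003,"ax": 0,"ay": 0.1,"az": 0},{"dx": 0,"dy": 0,"dz": 0,"ax": 0,"ay": 0,"az": 0}]'

```text
time_s: 13.32
ee_pos: [0.5844, 0.2738, 0.0367]
eef_rot: [3.14, -0.005, -0.19]
force: [-0.7, -0.3, -2.3]
grip_width: 0.06
```

Call:
play_rows --commands '[{"dx": 0,"dy": 0,"dz": 0.002,"ax": 0,"ay": 0,"az": 0},{"dx": 0,"dy": 0,"dz": 0.001,"ax": 0,"ay": 0,"az": 0},{"dx": 0,"dy": 0,"dz": 0,"ax": 0,"ay": 0,"az": 0},{"dx": 0,"dy": 0,"dz": 0,"ax": 0,"ay": 0,"az": 0},{"dx": 0,"dy": 0,"dz": 0,"ax": 0,"ay": 0,"az": 0}]'

```text
time_s: 13.73
ee_pos: [0.5854, 0.2737, 0.0342]
eef_rot: [3.14, -0.008, -0.19]
force: [1.2, 0.5, -2.0]
grip_width: 0.0598
```

Call:
play_rows --commands '[{"dx": 0,"dy": 0,"dz": 0.0015,"ax": 0,"ay": 0,"az": 0},{"dx": 0,"dy": 0,"dz": 0.001,"ax": 0,"ay": 0,"az": 0},{"dx": 0,"dy": 0,"dz": 0,"ax": 0,"ay": 0,"az": 0},{"dx": 0,"dy": 0,"dz": 0,"ax": 0,"ay": 0,"az": 0},{"dx": 0,"dy": 0,"dz": 0,"ax": 0,"ay": 0,"az": 0}]'

```text
time_s: 14.15
ee_pos: [0.5856, 0.2737, 0.0337]
eef_rot: [3.141, -0.009, -0.189]
force: [1.0, -1.2, -1.3]
grip_width: 0.0596
```

Call:
play_rows --commands '[{"dx": 0,"dy": 0,"dz": 0,"ax": 0,"ay": 0,"az": 0},{"dx": 0,"dy": 0,"dz": 0,"ax": 0,"ay": 0,"az": 0},{"dx": 0,"dy": 0,"dz": 0,"ax": 0,"ay": 0,"az": 0},{"dx": 0,"dy": 0,"dz": 0,"ax": 0,"ay": 0,"az": 0},{"dx": 0,"dy": 0,"dz": 0,"ax": 0,"ay": 0,"az": 0}]' --claw 0.85 --squeeze 5

```text
time_s: 14.57
ee_pos: [0.5859, 0.274, 0.0342]
eef_rot: [3.141, -0.01, -0.189]
force: [0.2, 0.6, 0.4]
grip_width: 0.08
```

Call:
play_rows --commands '[{"dx": 0,"dy": 0,"dz": -0.01,"ax": 0,"ay": 0,"az": 0},{"dx": 0,"dy": 0,"dz": -0.02,"ax": 0,"ay": 0,"az": 0},{"dx": 0,"dy": 0,"dz": -0.035,"ax": 0,"ay": 0,"az": 0},{"dx": 0,"dy": 0,"dz": -0.035,"ax": 0,"ay": 0,"az": 0},{"dx": -0.02,"dy": 0,"dz": -0.02,"ax": 0,"ay": 0,"az": 0}]' --claw 1

```text
time_s: 14.98
ee_pos: [0.5643, 0.2764, 0.1553]
eef_rot: [3.136, -0.002, -0.191]
force: [-0.1, -1.1, 0.1]
grip_width: 0.0941
```

```bash
python3 - <<'E'
from h import *
plan([.5,.29,.15],-.188,5)
t=shot('top');s=shot('side')
cv2.imwrite('pics/t5.png',t[:,:,::-1]);cv2.imwrite('pics/s5.png',s[:,:,::-1])
cv2.imwrite('pics/c5.png',np.hstack([cv2.resize(t[160:300,140:280],(400,400)),cv2.resize(s[260:420,220:380],(400,400),interpolation=2)])[:,:,::-1])
E
```

```text
t 14.98 p [0.5643 0.2764 0.1553] rpy [ 3.136e+00 -2.000e-03 -1.910e-01] F [-0.1 -1.1  0.1] w 0.0941 step mm 13.2 deg 0.07413478314738137
[-0.0131 -0.0002  0.001 ] [ 0.06 -0.03 -0.03]
[-0.0131 -0.0002  0.001 ] [ 0.06 -0.03 -0.03]
[-0.0131 -0.0002  0.001 ] [ 0.06 -0.03 -0.03]
[-0.0131 -0.0003  0.0011] [ 0.06 -0.03 -0.03]
[-0.0131 -0.0003  0.0011] [ 0.06 -0.03 -0.03]
```

View pics/c5.png

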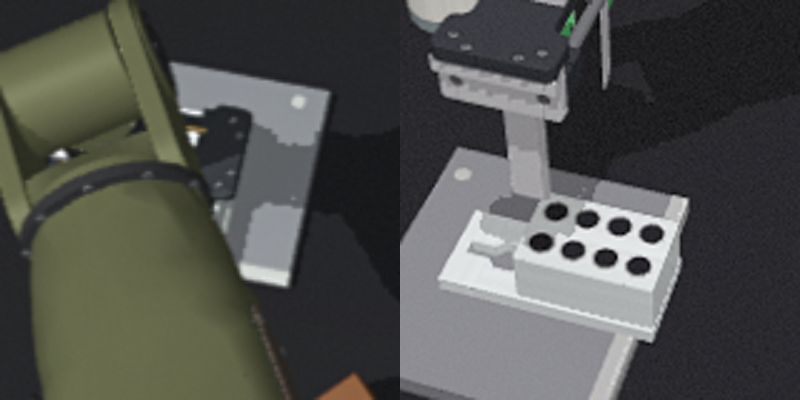

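View 8: it lies base plate down, square, with the foot end just over the strip (side crop px 655,335) and released. Now locate it and take it near its centre of mass.

```bash
python3 - <<'E'
from h import *
a=onz('side',[(320.8,396),(235.6,374.8)],.014);b=onz('side',[(320,378.8),(266.4,364),(333.2,350.8)],.064);c=onz('side',[(251.2,344.8)],.024)
print('under foot-near,key-near',a.round(4),'face footnear,blockend near,footfar',b.round(4),'key far',c.round(4))
print('len',np.linalg.norm(a[0]-a[1]),'yaw',np.arctan2(*(a[1]-a[0])[[1,0]]),'face len',np.linalg.norm(b[1]-b[0]),'yaw',np.arctan2(*(b[1]-b[0])[[1,0]]),'w',np.linalg.norm(b[2]-b[0]),'footmid',(b[0]+b[2])/2)
plan([.5565,.279,.12],-.19,3)
E
```

```text
under foot-near,key-near [[0.5034 0.3219 0.014 ]
 [0.6508 0.295  0.014 ]] face footnear,blockend near,footfar [[0.5035 0.3264 0.064 ]
 [0.5917 0.3065 0.064 ]
 [0.4888 0.2675 0.064 ]] key far [[0.6361 0.2345 0.024 ]]
len 0.14984763224305894 yaw -0.18018971404625464 face len 0.09041196041854573 yaw -0.2224921169144248 w 0.06075015858647674 footmid [0.49617246 0.29695954 0.064     ]
t 15.08 p [0.5623 0.278  0.1565] rpy [ 3.138 -0.004 -0.188] F [0.3 1.  0. ] w 0.0941 step mm 12.3 deg 0.11216267493353321
[-0.002   0.      0.0121] [ 0.07 -0.08  0.04]
[-0.002   0.      0.0122] [ 0.07 -0.08  0.04]
[-0.002   0.      0.0122] [ 0.07 -0.08  0.04]
```

Call:
play_rows --commands '[{"dx": -0.004,"dy": 0,"dz": 0.02,"ax": 0.1,"ay": -0.1,"az": 0},{"dx": -0.003,"dy": -0.001,"dz": 0.025,"ax": 0.1,"ay": -0.1,"az": 0},{"dx": 0,"dy": 0,"dz": 0.025,"ax": 0,"ay": 0,"az": 0},{"dx": 0,"dy": 0,"dz": 0.025,"ax": 0,"ay": 0,"az": 0},{"dx": 0,"dy": 0,"dz": 0.015,"ax": 0,"ay": 0,"az": 0}]'

```text
time_s: 15.5
ee_pos: [0.558, 0.2814, 0.0483]
eef_rot: [-3.136, -0.01, -0.187]
force: [-0.1, -0.1, -0.6]
grip_width: 0.0941
```

```bash
python3 - <<'E'
from h import *
plan([.5545,.280,.038],-.19,2)
E
```

```text
t 15.5 p [0.558  0.2814 0.0483] rpy [-3.136 -0.01  -0.187] F [-0.1 -0.1 -0.6] w 0.0941 step mm 5.5 deg 0.3324839510153319
[-0.0016  0.001   0.0051] [-0.17 -0.27  0.08]
[-0.0016  0.001   0.0051] [-0.17 -0.27  0.08]
```

Call:
play_rows --commands '[{"dx": -0.002,"dy": 0.001,"dz": 0.005,"ax": -0.2,"ay": -0.3,"az": 0.1},{"dx": -0.0015,"dy": 0.001,"dz": 0.004,"ax": -0.15,"ay": -0.3,"az": 0.1},{"dx": 0,"dy": 0,"dz": 0,"ax": 0,"ay": 0,"az": 0},{"dx": 0,"dy": 0,"dz": 0,"ax": 0,"ay": 0,"az": 0},{"dx": 0,"dy": 0,"dz": 0,"ax": 0,"ay": 0,"az": 0}]'

```text
time_s: 15.92
ee_pos: [0.5528, 0.279, 0.0359]
eef_rot: [3.137, 0.007, -0.191]
force: [-0.1, 0.1, 0.4]
grip_width: 0.094
```

Call:
play_rows --commands '[{"dx": 0,"dy": 0,"dz": 0,"ax": 0,"ay": 0,"az": 0},{"dx": 0,"dy": 0,"dz": 0,"ax": 0,"ay": 0,"az": 0},{"dx": 0,"dy": 0,"dz": 0,"ax": 0,"ay": 0,"az": 0},{"dx": 0,"dy": 0,"dz": 0,"ax": 0,"ay": 0,"az": 0},{"dx": 0,"dy": 0,"dz": 0,"ax": 0,"ay": 0,"az": 0}]' --claw 0.5 --squeeze 35

```text
time_s: 16.33
ee_pos: [0.5543, 0.2796, 0.0392]
eef_rot: [3.14, 0.003, -0.191]
force: [-0.7, -0.5, 0.6]
grip_width: 0.0642
```

Call:
play_rows --commands '[{"dx": 0,"dy": 0,"dz": 0,"ax": 0,"ay": 0,"az": 0},{"dx": 0,"dy": 0,"dz": 0,"ax": 0,"ay": 0,"az": 0},{"dx": 0,"dy": 0,"dz": 0,"ax": 0,"ay": 0,"az": 0},{"dx": 0,"dy": 0,"dz": 0,"ax": 0,"ay": 0,"az": 0},{"dx": 0,"dy": 0,"dz": 0,"ax": 0,"ay": 0,"az": 0}]' --claw 0.3

```text
time_s: 16.75
ee_pos: [0.5543, 0.2796, 0.0393]
eef_rot: [3.141, 0.002, -0.191]
force: [0.6, -0.8, 0.2]
grip_width: 0.0598
```

```bash
python3 - <<'E'
from h import *
plan([.5545,.280,.038],-.19,2)
E
```

```text
t 16.75 p [0.5543 0.2796 0.0393] rpy [ 3.141e+00  2.000e-03 -1.910e-01] F [ 0.6 -0.8  0.2] w 0.0598 step mm 0.7 deg 0.08174105310811453
[ 0.0001 -0.0002  0.0007] [ 0.03  0.07 -0.03]
[ 0.0001 -0.0002  0.0007] [ 0.03  0.07 -0.03]
```

Call:
play_rows --commands '[{"dx": 0,"dy": 0,"dz": -0.02,"ax": 0,"ay": 0,"az": 0},{"dx": 0,"dy": 0,"dz": -0.04,"ax": 0,"ay": 0,"az": 0},{"dx": 0,"dy": 0,"dz": -0.04,"ax": 0,"ay": 0,"az": 0},{"dx": 0,"dy": 0,"dz": -0.04,"ax": 0,"ay": 0,"az": 0},{"dx": 0,"dy": 0,"dz": -0.03,"ax": 0,"ay": 0,"az": 0}]'

```text
time_s: 17.17
ee_pos: [0.5501, 0.2777, 0.2029]
eef_rot: [3.127, 0.023, -0.191]
force: [0.2, 0.2, -4.7]
grip_width: 0.0597
```

Call:
play_rows --commands '[{"dx": 0,"dy": 0,"dz": -0.02,"ax": 0,"ay": 0,"az": 0},{"dx": 0,"dy": 0,"dz": -0.01,"ax": 0,"ay": 0,"az": 0},{"dx": 0,"dy": 0,"dz": 0,"ax": 0,"ay": 0,"az": 0},{"dx": 0,"dy": 0,"dz": 0,"ax": 0,"ay": 0,"az": 0},{"dx": 0,"dy": 0,"dz": 0,"ax": 0,"ay": 0,"az": 0}]'

```text
time_s: 17.58
ee_pos: [0.5509, 0.2781, 0.2367]
eef_rot: [3.128, 0.02, -0.191]
force: [0.2, 0.3, -6.1]
grip_width: 0.0596
```

```bash
python3 - <<'E'
from h import *
plan([.596,-.302,.24],.03,20)
E
```

```text
t 17.58 p [0.5509 0.2781 0.2367] rpy [ 3.128  0.02  -0.191] F [ 0.2  0.3 -6.1] w 0.0596 step mm 29.1 deg 0.6367057252608503
[0.0077 0.0281 0.0001] [ 0.03  0.06 -0.63]
[0.0074 0.0281 0.    ] [ 0.03  0.06 -0.63]
[0.0071 0.0282 0.    ] [ 0.03  0.06 -0.63]
[0.0068 0.0283 0.    ] [ 0.03  0.06 -0.63]
[0.0065 0.0284 0.    ] [ 0.03  0.06 -0.63]
[0.0062 0.0284 0.    ] [ 0.03  0.06 -0.63]
[0.0058 0.0285 0.    ] [ 0.03  0.06 -0.63]
[ 0.0055  0.0286 -0.    ] [ 0.03  0.06 -0.63]
[ 0.0052  0.0286 -0.    ] [ 0.03  0.06 -0.63]
[ 0.0049  0.0287 -0.    ] [ 0.03  0.06 -0.63]
[ 0.0046  0.0287 -0.    ] [ 0.03  0.06 -0.63]
[ 0.0043  0.0288 -0.    ] [ 0.03  0.06 -0.63]
[ 0.0039  0.0288 -0.0001] [ 0.03  0.06 -0.63]
[ 0.0036  0.0289 -0.0001] [ 0.03  0.06 -0.63]
[ 0.0033  0.0289 -0.0001] [ 0.03  0.06 -0.63]
[ 0.003   0.0289 -0.0001] [ 0.03  0.06 -0.63]
[ 0.0027  0.029  -0.0001] [ 0.03  0.06 -0.63]
[ 0.0023  0.029  -0.0001] [ 0.03  0.06 -0.63]
[ 0.002   0.029  -0.0001] [ 0.03  0.06 -0.63]
[ 0.0017  0.029  -0.0002] [ 0.03  0.06 -0.63]
```

Call:
play_rows --commands '[{"dx": 0.008,"dy": 0.02,"dz": -0.002,"ax": 0.15,"ay": 0.2,"az": -0.6},{"dx": 0.0075,"dy": 0.028,"dz": -0.002,"ax": 0.15,"ay": 0.2,"az": -0.6},{"dx": 0.007,"dy": 0.028,"dz": 0,"ax": 0.1,"ay": 0.2,"az": -0.6},{"dx": 0.007,"dy": 0.028,"dz": 0,"ax": 0.1,"ay": 0.2,"az": -0.6},{"dx": 0.0065,"dy": 0.028,"dz": 0,"ax": 0.1,"ay": 0.1,"az": -0.6}]'

```text
time_s: 18.0
ee_pos: [0.5611, 0.1416, 0.2296]
eef_rot: [3.134, 0.02, -0.129]
force: [0.0, -0.8, -5.5]
grip_width: 0.0597
```

Call:
play_rows --commands '[{"dx": 0.006,"dy": 0.028,"dz": 0,"ax": 0,"ay": 0,"az": -0.6},{"dx": 0.006,"dy": 0.028,"dz": 0,"ax": 0,"ay": 0,"az": -0.6},{"dx": 0.0055,"dy": 0.028,"dz": 0,"ax": 0,"ay": 0,"az": -0.6},{"dx": 0.005,"dy": 0.028,"dz": 0,"ax": 0,"ay": 0,"az": -0.6},{"dx": 0.005,"dy": 0.028,"dz": 0,"ax": 0,"ay": 0,"az": -0.6}]'

```text
time_s: 18.42
ee_pos: [0.5699, -0.0077, 0.2195]
eef_rot: [3.134, 0.036, -0.073]
force: [0.5, 0.8, -6.1]
grip_width: 0.0599
```

Call:
play_rows --commands '[{"dx": 0.0045,"dy": 0.028,"dz": 0,"ax": 0,"ay": 0,"az": -0.6},{"dx": 0.004,"dy": 0.028,"dz": 0,"ax": 0,"ay": 0,"az": -0.6},{"dx": 0.004,"dy": 0.028,"dz": 0,"ax": 0,"ay": 0,"az": -0.6},{"dx": 0.0035,"dy": 0.028,"dz": 0,"ax": 0,"ay": 0,"az": -0.6},{"dx": 0.003,"dy": 0.028,"dz": 0,"ax": 0,"ay": 0,"az": -0.6}]'

```text
time_s: 18.83
ee_pos: [0.5782, -0.1552, 0.2088]
eef_rot: [3.139, 0.052, -0.018]
force: [-0.3, -0.4, -5.2]
grip_width: 0.0596
```

```bash
python3 - <<'E'
from h import *
plan([.596,-.302,.20],.03,5)
E
```

```text
t 18.83 p [ 0.5782 -0.1552  0.2088] rpy [ 3.139  0.052 -0.018] F [-0.3 -0.4 -5.2] w 0.0596 step mm 29.6 deg 0.8140695523100989
[0.0042 0.0293 0.0016] [ 0.02  0.6  -0.55]
[0.0039 0.0293 0.0017] [ 0.02  0.6  -0.55]
[0.0036 0.0294 0.0017] [ 0.02  0.6  -0.55]
[0.0033 0.0294 0.0017] [ 0.02  0.6  -0.55]
[0.003  0.0294 0.0017] [ 0.02  0.6  -0.55]
```

Call:
play_rows --commands '[{"dx": 0.0045,"dy": 0.028,"dz": -0.002,"ax": 0,"ay": 0.8,"az": -0.6},{"dx": 0.004,"dy": 0.028,"dz": -0.002,"ax": 0,"ay": 0.8,"az": -0.6},{"dx": 0.004,"dy": 0.028,"dz": -0.002,"ax": 0,"ay": 0.8,"az": -0.6},{"dx": 0.0035,"dy": 0.028,"dz": -0.001,"ax": 0,"ay": 0.8,"az": -0.6},{"dx": 0.003,"dy": 0.022,"dz": 0,"ax": 0,"ay": 0.6,"az": -0.6}]'

```text
time_s: 19.25
ee_pos: [0.5946, -0.2961, 0.203]
eef_rot: [-3.136, -0.001, 0.036]
force: [0.6, -0.2, -5.8]
grip_width: 0.06
```

```bash
python3 - <<'E'
from h import *
plan([.599,-.302,.16],.03,3)
E
```

```text
t 19.25 p [ 0.5946 -0.2961  0.203 ] rpy [-3.136e+00 -1.000e-03  3.600e-02] F [ 0.6 -0.2 -5.8] w 0.06 step mm 14.5 deg 0.16296236169085085
[0.0014 0.0021 0.0143] [-0.11 -0.01  0.12]
[0.0014 0.0021 0.0143] [-0.11 -0.01  0.12]
[0.0014 0.0021 0.0143] [-0.11 -0.01  0.12]
```

Call:
play_rows --commands '[{"dx": 0.0014,"dy": 0.002,"dz": 0.014,"ax": -0.1,"ay": 0,"az": 0.1},{"dx": 0.0014,"dy": 0.002,"dz": 0.014,"ax": -0.1,"ay": 0,"az": 0.1},{"dx": 0.0014,"dy": 0.002,"dz": 0.014,"ax": -0.1,"ay": 0,"az": 0.1},{"dx": 0,"dy": 0,"dz": 0.004,"ax": 0,"ay": 0,"az": 0},{"dx": 0,"dy": 0,"dz": 0,"ax": 0,"ay": 0,"az": 0}]'

```text
time_s: 19.67
ee_pos: [0.5949, -0.3068, 0.1433]
eef_rot: [-3.134, 0.012, 0.025]
force: [0.3, -0.9, -5.8]
grip_width: 0.0598
```

Call:
play_rows --commands '[{"dx": 0,"dy": 0,"dz": 0,"ax": 0,"ay": 0,"az": 0},{"dx": 0,"dy": 0,"dz": 0,"ax": 0,"ay": 0,"az": 0},{"dx": 0,"dy": 0,"dz": 0,"ax": 0,"ay": 0,"az": 0},{"dx": 0,"dy": 0,"dz": 0,"ax": 0,"ay": 0,"az": 0},{"dx": 0,"dy": 0,"dz": 0,"ax": 0,"ay": 0,"az": 0}]'

```text
time_s: 20.08
ee_pos: [0.5949, -0.3058, 0.1436]
eef_rot: [-3.133, 0.012, 0.026]
force: [0.1, -0.1, -6.1]
grip_width: 0.06
```

```bash
python3 - <<'E'
from h import *
plan([.599,-.302,.155],.03,3)
t=shot('top','pics/t6.png');s=shot('side','pics/s6.png')
cv2.imwrite('pics/c6.png',np.hstack([cv2.resize(t[150:270,380:500],(400,400),interpolation=2),cv2.resize(s[110:200,250:340],(400,400),interpolation=2)])[:,:,::-1])
E
```

```text
t 20.08 p [ 0.5949 -0.3058  0.1436] rpy [-3.133  0.012  0.026] F [ 0.1 -0.1 -6.1] w 0.06 step mm 4.2 deg 0.2973435954972591
[ 0.0014 -0.0012 -0.0038] [-0.16  0.24 -0.07]
[ 0.0014 -0.0012 -0.0038] [-0.16  0.24 -0.07]
[ 0.0014 -0.0012 -0.0038] [-0.16  0.24 -0.07]
```

View pics/c6.png

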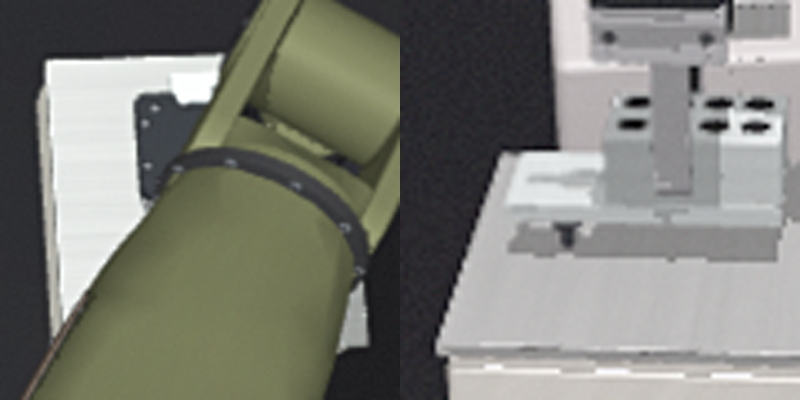

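```bash
python3 - <<'E'
from h import *
o=ctrl.get_obs();p=o['ee_pos'];zt=p[2]-.0153;yw=o['eef_rot'][2];ex=np.array([np.cos(yw),np.sin(yw),0]);ey=np.array([-ex[1],ex[0],0])
# predicted positions for grip at local z=L (TCP), compare with measured pixels
for L in(-24,-22,-20,-18,-16):
    c=np.array([p[0],p[1],0])-ex*L/1000
    P=[c+ex*.075+ey*.032+[0,0,zt],c-ex*.075+ey*.032+[0,0,zt],c-ex*.075+ey*.030+[0,0,zt+.04],c+ex*.020+ey*.03+[0,0,zt+.04],c+ex*.075-ey*.032+[0,0,zt]]
    print(L,proj('side',P).round(1).tolist())
g=cv2.cvtColor(cv2.imread('pics/s6.png'),6).astype(int)
for y in(153,155,156,157,158,159,160):print(y,g[y,268:284],g[y,326:342])
for y in(136,140,144,148):print(y,g[y,326:346])
for h in(.1,.1055):print('stud side',onz('side',[(287.2,160.65)],h).round(4))
print('stud pred px',proj('side',[[.6585,-.3005,.108],[.6585,-.3005,.103]]),proj('top',[[.6585,-.3005,.108]]))
g=cv2.cvtColor(cv2.imread('pics/s0.png'),6).astype(int);print(g[155:168,280:296])
E
```

```text
-24 [[270.4, 154.7], [332.6, 156.6], [332.7, 141.0], [292.5, 139.9], [274.7, 142.8]]
-22 [[271.2, 154.7], [333.4, 156.6], [333.5, 141.1], [293.3, 139.9], [275.5, 142.8]]
-20 [[272.0, 154.7], [334.3, 156.6], [334.4, 141.1], [294.2, 139.9], [276.3, 142.8]]
-18 [[272.8, 154.7], [335.1, 156.7], [335.2, 141.1], [295.0, 139.9], [277.0, 142.8]]
-16 [[273.7, 154.7], [336.0, 156.7], [336.1, 141.2], [295.8, 139.9], [277.8, 142.8]]
153 [ 39  83 176 191 186 185 217 228 229 228 227 227 225 228 228 228] [181 181 181 179 181 181 181 181 182 175 140 139 139 140 141 139]
155 [ 33 164 190 188 186 201 220 225 224 225 224 222 229 232 232 231] [186 186 187 188 178 179 181 181 182 175 150 138 141 140 142 138]
156 [105 178 191 187 187 191 195 183 179 180 179 176 182 198 201 199] [201 199 200 203 199 200 203 203 182 152 136 139 141 140 142 140]
157 [138 186 189 187 187 183 181 174 172 174 174 171 173 183 184 181] [185 185 186 186 185 186 186 185 193 182 140 141 139 143 141 138]
158 [164 189 190 188 187 186 185 185 185 186 186 184 184 185 185 185] [179 179 179 178 181 181 181 181 184 177 139 136 140 140 140 
[... 974 characters left out ...]
 133 155 181 183 183 186 187]
 [186 187 191 176 130 103  98  98  98  95 106 181 186 184 183 186]
 [187 187 191 167 108  96  99 102 102  96  74 178 188 186 184 186]
 [186 189 188 189 109  70  76  81  78  75  85 180 187 185 186 184]
 [186 188 189 192 159 107  73  65  66 113 176 189 185 184 186 187]
 [187 188 188 188 187 150  79  54  56 114 148 183 186 185 186 187]
 [189 187 187 189 161 140  80  55  57 111 134 181 185 186 186 188]
 [187 186 186 188 181 149  79  63  53 104 128 181 187 185 186 184]
 [186 187 187 186 187 184 161 109 118 176 182 185 184 185 187 186]
 [187 185 187 185 184 187 185 182 183 188 186 188 186 188 187 188]
 [187 188 185 184 184 185 187 187 186 185 187 186 186 186 188 187]]
```

View 9: the adaptor hangs level over the platform. The stud is visible under the plate (side crop px 568,235), about 1 cm nearer the slot end than the opening. From the side pixels the TCP sits 17 mm footward of the adaptor centre, so I need TCP at about (0.6045, −0.302).

Call:
play_rows --commands '[{"dx": 0.004,"dy": -0.002,"dz": 0,"ax": -0.25,"ay": 0.35,"az": -0.1},{"dx": 0.004,"dy": -0.0015,"dz": 0,"ax": -0.2,"ay": 0.35,"az": -0.1},{"dx": 0.0015,"dy": 0,"dz": 0,"ax": 0,"ay": 0,"az": 0},{"dx": 0,"dy": 0,"dz": 0,"ax": 0,"ay": 0,"az": 0},{"dx": 0,"dy": 0,"dz": 0,"ax": 0,"ay": 0,"az": 0}]'

```text
time_s: 20.6
ee_pos: [0.6057, -0.3014, 0.1444]
eef_rot: [3.141, -0.002, 0.03]
force: [0.6, -0.0, -6.5]
grip_width: 0.0597
```

```bash
python3 - <<'E'
from h import *
plan([.6045,-.302,.130],.03,2)
E
```

```text
t 20.6 p [ 0.6057 -0.3014  0.1444] rpy [ 3.141e+00 -2.000e-03  3.000e-02] F [ 0.6 -0.  -6.5] w 0.0597 step mm 7.2 deg 0.07307153159442355
[-0.0006  0.0003  0.0072] [ 0.03 -0.07  0.01]
[-0.0006  0.0003  0.0072] [ 0.03 -0.07  0.01]
```

Call:
play_rows --commands '[{"dx": -0.0012,"dy": 0.0006,"dz": 0.004,"ax": 0,"ay": 0,"az": 0},{"dx": 0,"dy": 0,"dz": 0.004,"ax": 0,"ay": 0,"az": 0},{"dx": 0,"dy": 0,"dz": 0.003,"ax": 0,"ay": 0,"az": 0},{"dx": 0,"dy": 0,"dz": 0.002,"ax": 0,"ay": 0,"az": 0},{"dx": 0,"dy": 0,"dz": 0,"ax": 0,"ay": 0,"az": 0}]'

```text
time_s: 21.02
ee_pos: [0.604, -0.3022, 0.1294]
eef_rot: [3.141, -0.001, 0.03]
force: [0.2, 0.2, -5.6]
grip_width: 0.0594
```

Call:
play_rows --commands '[{"dx": 0,"dy": 0,"dz": 0.0025,"ax": 0,"ay": 0,"az": 0},{"dx": 0,"dy": 0,"dz": 0.002,"ax": 0,"ay": 0,"az": 0},{"dx": 0,"dy": 0,"dz": 0,"ax": 0,"ay": 0,"az": 0},{"dx": 0,"dy": 0,"dz": 0,"ax": 0,"ay": 0,"az": 0},{"dx": 0,"dy": 0,"dz": 0,"ax": 0,"ay": 0,"az": 0}]'

```text
time_s: 21.43
ee_pos: [0.604, -0.3023, 0.1241]
eef_rot: [3.141, -0.001, 0.03]
force: [0.3, 0.5, -6.0]
grip_width: 0.0599
```

No contact force with the underside 9 mm below the head's top, so the head is in the opening. Lowering to the platform.

Call:
play_rows --commands '[{"dx": 0,"dy": 0,"dz": 0.002,"ax": 0,"ay": 0,"az": 0},{"dx": 0,"dy": 0,"dz": 0.002,"ax": 0,"ay": 0,"az": 0},{"dx": 0,"dy": 0,"dz": 0.0015,"ax": 0,"ay": 0,"az": 0},{"dx": 0,"dy": 0,"dz": 0,"ax": 0,"ay": 0,"az": 0},{"dx": 0,"dy": 0,"dz": 0,"ax": 0,"ay": 0,"az": 0}]'

```text
time_s: 21.85
ee_pos: [0.6041, -0.3023, 0.1184]
eef_rot: [3.141, -0.002, 0.03]
force: [0.0, 0.3, -7.1]
grip_width: 0.0597
```

Call:
play_rows --commands '[{"dx": 0,"dy": 0,"dz": 0.002,"ax": 0,"ay": 0,"az": 0},{"dx": 0,"dy": 0,"dz": 0.001,"ax": 0,"ay": 0,"az": 0},{"dx": 0,"dy": 0,"dz": 0.001,"ax": 0,"ay": 0,"az": 0},{"dx": 0,"dy": 0,"dz": 0,"ax": 0,"ay": 0,"az": 0},{"dx": 0,"dy": 0,"dz": 0,"ax": 0,"ay": 0,"az": 0}]'

```text
time_s: 22.27
ee_pos: [0.6045, -0.3024, 0.1158]
eef_rot: [3.14, -0.003, 0.03]
force: [0.4, 0.4, -5.6]
grip_width: 0.0601
```

Call:
play_rows --commands '[{"dx": 0,"dy": 0,"dz": 0.001,"ax": 0,"ay": 0,"az": 0},{"dx": 0,"dy": 0,"dz": 0.001,"ax": 0,"ay": 0,"az": 0},{"dx": 0,"dy": 0,"dz": 0,"ax": 0,"ay": 0,"az": 0},{"dx": 0,"dy": 0,"dz": 0,"ax": 0,"ay": 0,"az": 0},{"dx": 0,"dy": 0,"dz": 0,"ax": 0,"ay": 0,"az": 0}]'

```text
time_s: 22.68
ee_pos: [0.6048, -0.3025, 0.1155]
eef_rot: [3.139, -0.004, 0.03]
force: [-0.1, 0.6, -2.4]
grip_width: 0.0598
```

Call:
play_rows --commands '[{"dx": -0.002,"dy": 0,"dz": 0,"ax": 0,"ay": 0,"az": 0},{"dx": -0.002,"dy": 0,"dz": 0,"ax": 0,"ay": 0,"az": 0},{"dx": -0.002,"dy": 0,"dz": 0,"ax": 0,"ay": 0,"az": 0},{"dx": -0.002,"dy": 0,"dz": 0,"ax": 0,"ay": 0,"az": 0},{"dx": -0.001,"dy": 0,"dz": 0,"ax": 0,"ay": 0,"az": 0}]'

```text
time_s: 23.1
ee_pos: [0.5959, -0.3029, 0.1157]
eef_rot: [3.139, -0.007, 0.03]
force: [1.9, -0.3, -2.7]
grip_width: 0.0596
```

Call:
play_rows --commands '[{"dx": -0.002,"dy": 0,"dz": 0,"ax": 0,"ay": -0.1,"az": 0},{"dx": -0.002,"dy": 0,"dz": 0,"ax": 0,"ay": -0.1,"az": 0},{"dx": -0.002,"dy": 0,"dz": 0,"ax": 0,"ay": -0.1,"az": 0},{"dx": -0.002,"dy": 0,"dz": 0,"ax": 0,"ay": 0,"az": 0},{"dx": -0.001,"dy": 0,"dz": 0,"ax": 0,"ay": 0,"az": 0}]'

```text
time_s: 23.52
ee_pos: [0.5877, -0.3015, 0.1156]
eef_rot: [3.14, -0.005, 0.032]
force: [2.4, 0.7, -2.4]
grip_width: 0.0599
```

Call:
play_rows --commands '[{"dx": -0.002,"dy": 0,"dz": 0,"ax": 0,"ay": 0,"az": 0},{"dx": -0.001,"dy": 0,"dz": 0,"ax": 0,"ay": 0,"az": 0},{"dx": -0.001,"dy": 0,"dz": 0,"ax": 0,"ay": 0,"az": 0},{"dx": 0,"dy": 0,"dz": 0,"ax": 0,"ay": 0,"az": 0},{"dx": 0,"dy": 0,"dz": 0,"ax": 0,"ay": 0,"az": 0}]'

```text
time_s: 23.93
ee_pos: [0.5827, -0.3018, 0.1155]
eef_rot: [3.14, -0.005, 0.032]
force: [2.6, 1.9, -2.4]
grip_width: 0.0599
```

Call:
play_rows --commands '[{"dx": -0.001,"dy": 0,"dz": 0,"ax": 0,"ay": 0,"az": 0},{"dx": -0.001,"dy": 0,"dz": 0,"ax": 0,"ay": 0,"az": 0},{"dx": -0.001,"dy": 0,"dz": 0,"ax": 0,"ay": 0,"az": 0},{"dx": 0,"dy": 0,"dz": 0,"ax": 0,"ay": 0,"az": 0},{"dx": 0,"dy": 0,"dz": 0,"ax": 0,"ay": 0,"az": 0}]'

```text
time_s: 24.35
ee_pos: [0.5795, -0.302, 0.1156]
eef_rot: [3.14, -0.005, 0.032]
force: [2.6, 0.3, -4.0]
grip_width: 0.0601
```

Call:
play_rows --commands '[{"dx": -0.001,"dy": 0,"dz": 0,"ax": 0,"ay": 0,"az": 0},{"dx": -0.001,"dy": 0,"dz": 0,"ax": 0,"ay": 0,"az": 0},{"dx": 0,"dy": 0,"dz": 0,"ax": 0,"ay": 0,"az": 0},{"dx": 0,"dy": 0,"dz": 0,"ax": 0,"ay": 0,"az": 0},{"dx": 0,"dy": 0,"dz": 0,"ax": 0,"ay": 0,"az": 0}]'

```text
time_s: 24.77
ee_pos: [0.5774, -0.302, 0.1156]
eef_rot: [3.14, -0.005, 0.032]
force: [2.6, 1.2, -4.6]
grip_width: 0.0602
```

Traversed 27 mm with only friction so far, so I'm feeling for the stop.

Call:
play_rows --commands '[{"dx": -0.001,"dy": 0,"dz": 0.0005,"ax": 0,"ay": 0,"az": 0},{"dx": -0.001,"dy": 0,"dz": 0,"ax": 0,"ay": 0,"az": 0},{"dx": 0,"dy": 0,"dz": 0,"ax": 0,"ay": 0,"az": 0},{"dx": 0,"dy": 0,"dz": 0,"ax": 0,"ay": 0,"az": 0},{"dx": 0,"dy": 0,"dz": 0,"ax": 0,"ay": 0,"az": 0}]'

```text
time_s: 25.18
ee_pos: [0.5772, -0.302, 0.1158]
eef_rot: [3.139, -0.01, 0.032]
force: [2.4, 0.8, -2.6]
grip_width: 0.0596
```

```bash
python3 - <<'E'
from h import *
plan([.5755,-.302,.1155],.03,1)
s=shot('side','pics/s7.png')
cv2.imwrite('pics/c7.png',cv2.resize(s[120:195,250:350],(800,600),interpolation=2)[:,:,::-1])
E
```

```text
t 25.18 p [ 0.5772 -0.302   0.1158] rpy [ 3.139 -0.01   0.032] F [ 2.4  0.8 -2.6] w 0.0596 step mm 1.8 deg 0.5952309425589384
[-0.0017 -0.      0.0003] [ 0.15 -0.56  0.11]
```

View pics/c7.png

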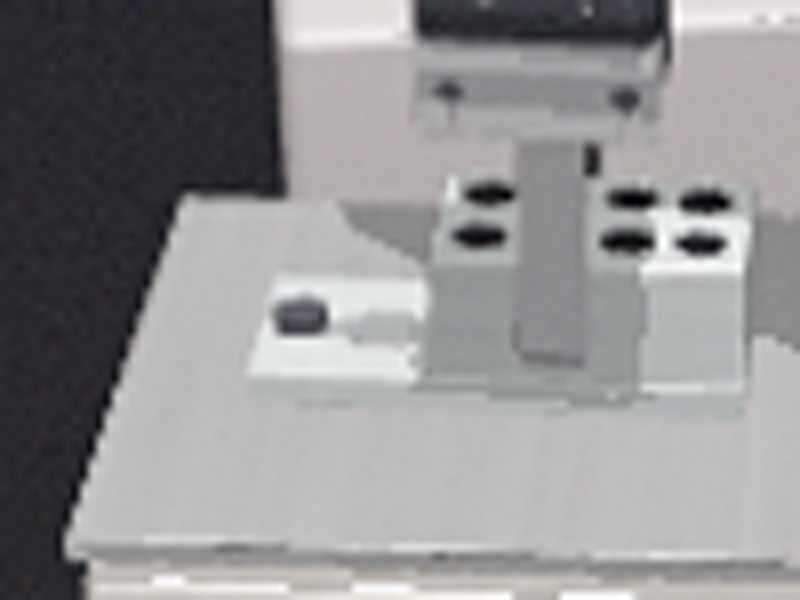

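View 10: the stud head (crop px 300,315) sits at the closed end of the slot, plate flat on the platform. The last 2 mm command moved only 0.2 mm, so it is home. Releasing and retreating.

Call:
play_rows --commands '[{"dx": 0,"dy": 0,"dz": 0,"ax": 0.1,"ay": -0.5,"az": 0},{"dx": 0,"dy": 0,"dz": 0,"ax": 0,"ay": 0,"az": 0},{"dx": 0,"dy": 0,"dz": 0,"ax": 0,"ay": 0,"az": 0},{"dx": 0,"dy": 0,"dz": 0,"ax": 0,"ay": 0,"az": 0},{"dx": 0,"dy": 0,"dz": 0,"ax": 0,"ay": 0,"az": 0}]' --squeeze 5

```text
time_s: 25.65
ee_pos: [0.5771, -0.302, 0.1158]
eef_rot: [3.141, 0.0, 0.032]
force: [1.7, 1.8, -3.7]
grip_width: 0.0599
```

Call:
play_rows --commands '[{"dx": 0,"dy": 0,"dz": 0,"ax": 0,"ay": 0,"az": 0},{"dx": 0,"dy": 0,"dz": 0,"ax": 0,"ay": 0,"az": 0},{"dx": 0,"dy": 0,"dz": 0,"ax": 0,"ay": 0,"az": 0},{"dx": 0,"dy": 0,"dz": 0,"ax": 0,"ay": 0,"az": 0},{"dx": 0,"dy": 0,"dz": 0,"ax": 0,"ay": 0,"az": 0}]' --claw 0.9

```text
time_s: 26.07
ee_pos: [0.577, -0.3029, 0.1171]
eef_rot: [3.139, -0.001, 0.031]
force: [0.2, 0.1, 0.5]
grip_width: 0.084
```

Call:
play_rows --commands '[{"dx": 0,"dy": 0,"dz": -0.01,"ax": 0,"ay": 0,"az": 0},{"dx": 0,"dy": 0,"dz": -0.02,"ax": 0,"ay": 0,"az": 0},{"dx": 0,"dy": 0,"dz": -0.03,"ax": 0,"ay": 0,"az": 0},{"dx": 0,"dy": 0,"dz": -0.03,"ax": 0,"ay": 0,"az": 0},{"dx": 0,"dy": 0,"dz": -0.02,"ax": 0,"ay": 0,"az": 0}]'

```text
time_s: 26.48
ee_pos: [0.5751, -0.3019, 0.2289]
eef_rot: [-3.139, 0.007, 0.031]
force: [0.5, 0.9, 0.7]
grip_width: 0.0846
```

Call:
play_rows --commands '[{"dx": -0.03,"dy": -0.03,"dz": 0,"ax": 0,"ay": 0,"az": 0},{"dx": -0.03,"dy": -0.03,"dz": 0,"ax": 0,"ay": 0,"az": 0},{"dx": -0.03,"dy": -0.03,"dz": 0,"ax": 0,"ay": 0,"az": 0},{"dx": -0.03,"dy": -0.03,"dz": 0,"ax": 0,"ay": 0,"az": 0},{"dx": 0,"dy": -0.02,"dz": 0,"ax": 0,"ay": 0,"az": 0}]'

```text
time_s: 26.9
ee_pos: [0.4516, -0.1682, 0.2367]
eef_rot: [3.136, -0.005, 0.027]
force: [-0.9, 0.1, -0.1]
grip_width: 0.0847
```

```bash
python3 - <<'E'
from h import *
plan([.5755,-.302,.1155],.03,1)
t=shot('top','pics/t8.png');s=shot('side','pics/s8.png')
cv2.imwrite('pics/c8.png',np.hstack([cv2.resize(t[150:270,380:500],(400,400),interpolation=2),cv2.resize(s[100:280,190:370],(400,400),interpolation=2)])[:,:,::-1])
E
```

```text
t 26.9 p [ 0.4516 -0.1682  0.2367] rpy [ 3.136 -0.005  0.027] F [-0.9  0.1 -0.1] w 0.0847 step mm 218.9 deg 0.48201139442104013
[0.1196 0.1364 0.1226] [ 0.33 -0.31 -0.16]
```

View pics/c8.png

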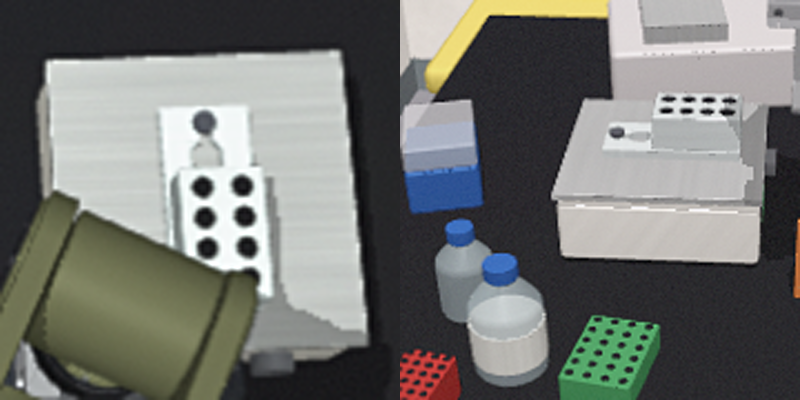

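View 11: the stud head (top crop px 205,121) lies about 13 mm from the keyhole end, where 14 mm is nominal at the stop. The adaptor is square on the platform, bystanders are in place and the gripper is clear.

```bash
python3 -c "
from h import *
print(workorder.hand_in())"
```

```text
the job is handed in; nothing more can be done
None
```

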